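Put the specimen plates away in the drying case with a bench spatula

ROBOT

A 6-joint arm with a two-finger parallel gripper is mounted at the origin on a cart in front of the work surface, level with it; the furniture and walls round the work are solid. World frame = base frame: x ahead of the robot, y to its left, z up, the work surface at z = 0. Lengths are in m, angles in rad, forces in N, time in s.
With the tool pointing down it reaches from about 0.225 to 0.725 m from the base axis. Payload 3.1 kg.
Tool frame: the origin (TCP) lies at the very end of the fingers, on their centre line; the grasp point (between the pads) lies 19 mm behind it; z points along the fingers, y is the line along which they close (so a half turn about z gives the same grasp; the last joint's range is limited). The gripper opens to 85 mm and grips with 20 to 120 N. Pads are 22 mm wide; open, the fingers measure 114 mm over their backs; the gripper's body (76 mm by 85 mm) begins 54 mm behind the grasp point. The pads swing forward as they close: fully open they stand 13 mm farther back than shut.
Start: joints at [-1.332, 0.048, 0.099, 1.622, 0, 1.443], TCP at [0.188, -0.49, 0.231] pointing down, gripper open.
Joint ranges: [-2.91, 2.91], [-0.99, 1.94], [-1.21, 1.42], [-2.12, 2.29], [-1.49, 1.47], [-3.14, 3.14]. Speed limits (rad/s): [2.79, 2.79, 3.14, 3.14, 3.14, 3.14].

INTERFACE

Orientations are given as a unit quaternion [x, y, z, w].
In Python, from rig import robot gives the robot as it stands.
- The arm moves only by the shell command python3 steer.py 'ROWS' [FORCE]. ROWS is 1 to 12 rows, parted by a bar, with the numbers parted by commas; each row has 7 numbers: dx, dy, dz in m, then a rotation vector rx, ry, rz in rad, then the opening from 0.0 (shut) to 1.0 (fully open); each row is the pose to reach, as a shift and turn from the pose commanded when the command began, along the tool's axes at that moment; what a row does not reach only later rows make up. A row lasts 1/12 s, in which the tool goes at most 0.0417 m and 0.125 rad, less where a joint would pass 70% of its speed; a pose out of reach is approached as far as the arm can. The fingers move at their own pace and stop on an object; FORCE is the grip in N (left out, the last holds). Time passes only in rows, so rows that do not move let the fingers close. It prints the time, the measured TCP pose, the force, the opening and the grip force at its end. Input that does not fit is refused with a message, and nothing moves.
- robot.sense(): the state, without advancing time (a new reading comes with each control period).
- robot.grab_frame(name): name is "scene" or "top" or "wrist"; returns the picture (480x640x3 uint8, red, green, blue); there is no depth.
- robot.camera_info(name): a dict with "fovy" (degrees; the focal length in pixels is half the picture's height over the tangent of half this angle, whatever the lens; pixels are square), "cx", "cy" (the principal point, pixels), "xyz" and "orientation" of the camera in the world. Camera axes: x right, y down, z forward; pixel columns grow to the right and rows downward; lengths in m; the calibration is good to about 2 mm. A picture is of the moment at which its call begins: read the wrist's pose just before it. camera_info takes no time and is no camera call; for the wrist camera it gives the pose at the moment of the call.
- robot.close_job(): hands the job in; it is judged then, once.
The state is a dict: "clock": time; "joints": joint angles; "qd": joint speeds; "joint_efforts": joint torques, N m; "tool_pos": TCP position; "tool_rot": TCP orientation; "force": force on the tool from outside, world axes, zero at the start; "ft_torque": the same for the moment, N m; "grip_width": opening from 0.0 (shut) to 1.0 (fully open); "gripper_force": force on a finger pad.
Only numpy, scipy, OpenCV 4.12 (cv2) and the standard library are available. Lean on these libraries where they do the work, as an engineer would, in place of code of your own. Each camera call takes 0.05 s, during which the arm holds its last target. There are 200 camera calls.

TASK

Take the bench spatula by its handle and use its blade to lever up the lid of the drying case. Then slide the blade under each specimen plate on the desk, lift the plate and set it down level in the case, wholly inside, flat on the floor, one plate to a bay, without your fingers touching the plates or tipping them. When all the plates are in, shut the lid fully and leave the spatula resting flat on the desk; do not push the label roll, the specimen cup or the ball pen about.

Things in the scene. Friction and masses are not known exactly. Their poses are not given: they have to be found in the camera images.
- spatula: bench spatula standing flat on its steel blade and a rear foot, black bridge handle above, 160 g. Origin: desk level under the middle of the handle; x to the blade tip, z up. Handle bar 14 mm wide (y), z = 40 to 64 mm, x = -58 to 58 mm. Riser 20 mm wide at x = 52 to 56 mm. Rear foot 40 mm wide at x = -53 mm, underside z = 0.
- spatula_tip (a point): middle of the blade's front edge, at its underside (spatula x = 150 mm, z = 0). The blade is level, 42 mm wide, 2.5 mm thick (last 12 mm: 1.6 mm), from spatula x = 55 to 150 mm
- plate_a: flat steel specimen plate 88 (its x) x 72 (its y) mm, 16 mm high: a 4 mm deck on four round feet 8 mm across and 12 mm tall at x +-38, y +-30 mm; about 70 g, six round wells on top. Origin: centre of its underside at foot level; z up. Under the deck a passage 52 mm wide and 12 mm high runs along its x, open at both 72 mm ends. May be absent.
- plate_b: flat steel specimen plate 88 (its x) x 72 (its y) mm, 16 mm high: a 4 mm deck on four round feet 8 mm across and 12 mm tall at x +-38, y +-30 mm; about 70 g, six round wells on top. Origin: centre of its underside at foot level; z up. Under the deck a passage 52 mm wide and 12 mm high runs along its x, open at both 72 mm ends. May be absent.
- plate_c: flat steel specimen plate 88 (its x) x 72 (its y) mm, 16 mm high: a 4 mm deck on four round feet 8 mm across and 12 mm tall at x +-38, y +-30 mm; about 70 g, six round wells on top. Origin: centre of its underside at foot level; z up. Under the deck a passage 52 mm wide and 12 mm high runs along its x, open at both 72 mm ends. May be absent.
- case: drying case, fixed: grey, 130 (x) x 284 (y) x 66 mm high with its aluminium lid shut. Origin: centre of its underside; x to its back (hinge side), z up; the front looks roughly at the robot. A 20 mm thick base is the floor of the bays (x = -65 to 60 mm); walls to z = 60 mm at the back and both sides, only a sill in front. With the lid up the bays are open above and in front.
- bay0 (a point): centre of the floor of the left bay (case x = 0, y = 91 mm, z = 20 mm). Two dividers 4 mm thick and 15 mm tall at case y = +-46 mm make three bays 88 mm wide; a sill 4 mm tall (x = -65 to -57 mm) runs along the front edge of the floor
- bay1 (a point): centre of the floor of the middle bay (case y = 0)
- bay2 (a point): centre of the floor of the right bay (case y = -91 mm)
- lid (a joint): hinge of the case's lid, along the case's y at its back top edge: 0 = shut, grows as the front rises, stop at 1.2 rad. The friction of the hinge (0.25 N m) holds it wherever it is left; lid 0.2 kg, 284 mm wide; its top face lies 6 mm above the hinge line.
- lid_lip (a point): middle of the lower edge of the lid's front skirt, 129 mm in front of the hinge line and 27 mm below it when shut; the skirt is 4 mm thick and 284 mm wide. Shut, it hangs 9 mm above the front sill, 13 mm above the floor: the slot for the blade. Moves with the lid.
- lid_hinge (a point): middle of the hinge line (case x = 65 mm, z = 60 mm)
- label_roll: bystander: white label roll, 69 mm across, 41 mm tall; origin: centre of its underside
- cup_c: bystander: specimen cup with blue cap, 64 mm across, 64 mm tall; origin: centre of its underside
- pen_ball: bystander: slim ball pen lying flat near the desk's front edge, 145 mm long (its y), 11 mm wide, 9 mm high; origin: centre of its underside

How it is judged:
By the outcome, as a careful person would: the job done as asked, in the order asked, and still so for the second after the job is handed in, with the robot touching nothing.
Of plate_a, plate_b, plate_c only 2 to 3 are there at a start; the rules pass over those that are not, and their reading is None.
At some moment in a run one of plate_a, plate_b, plate_c may be knocked a few centimetres aside while the robot is not near it.
It also fails if it takes over 210 s, if anything falls off the work surface, if the arm or the gripper's body presses on something with over 40 N, if the wrist force passes 120 N, or if a joint passes its speed limit or range.

## Working session

There is one attempt and no reset: what is moved stays moved. The work goes in short steps, Python scripts to look and compute and a shell command to move; the robot and the scene stay as the last step left them, time stands still between calls to the robot, and variables do not carry over. Pictures are saved under pics/ and viewed, at most 14 in all, crops included, and the job is handed in when it is done.

```bash
ls; mkdir -p pics
python3 - <<'E'
from rig import robot
import cv2
print(robot.sense())
for n in ("scene","top","wrist"):
    print(n, robot.camera_info(n))
    cv2.imwrite(f"pics/{n}0.png", robot.grab_frame(n)[:,:,::-1])
E
```

```text
pics
rig.py
steer.py
{'clock': 0.0, 'joints': array([-1.33178935e+00,  4.87375668e-02,  9.75979812e-02,  1.62200845e+00,
        7.22353749e-06,  1.44301164e+00]), 'qd': array([-0.00021415,  0.00069362,  0.00172393, -0.00148593,  0.00134966,
        0.00074823]), 'joint_efforts': array([-5.88521307e-04, -3.38782632e+01,  3.20014858e+01,  2.02596973e-02,
       -2.23052593e-04,  5.25873190e-06]), 'tool_pos': array([ 0.18812832, -0.48947887,  0.2301241 ]), 'tool_rot': array([ 9.83229389e-01,  1.82369368e-01, -6.17508126e-05, -1.17423893e-03]), 'force': array([-0.82817665, -0.1753704 , -0.43637324]), 'ft_torque': array([-0.0102511 ,  0.01562371, -0.013878  ]), 'gripper_force': 0.0, 'grip_width': 0.9998590627062635}
scene {'fovy': 53.31401178926053, 'cx': 317.19157451450656, 'cy': 239.26826951689344, 'xyz': array([0.04982962, 0.75541777, 0.57643087]), 'orientation': array([-0.26128391,  0.8237808 , -0.47958433,  0.1520355 ])}
top {'fovy': 48.39206540477648, 'cx': 334.97361063003814, 'cy': 242.62368258048056, 'xyz': array([0.32028954, 0.03517427, 1.15501337]), 'orientation': array([ 0.70909722, -0.69661041,  0.07578325, -0.07856193])}
wrist {'fovy': 63.32547820133467, 'cx': 320.7346095957128, 'cy': 235.0601737063584, 'xyz': array([ 0.25061008, -0.46648172,  0.37248697]), 'orientation': array([ 0.81663612, -0.56138293, -0.07678548,  0.10981188])}
```

View pics/top0.png

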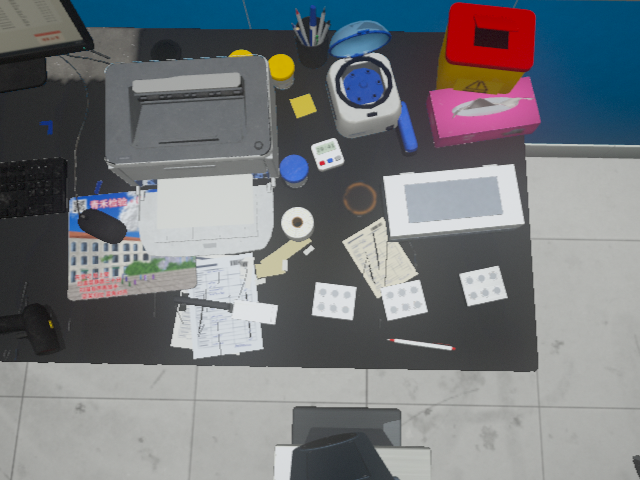

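View pics/scene0.png

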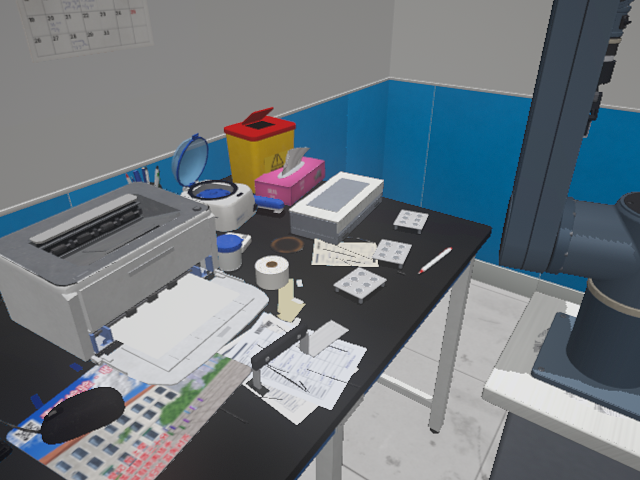

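Top view: spatula at (175–278, 295–320) with its blade to the right, three plates at about (334,301), (404,299) and (483,286), case at (453,202), roll at (297,223), cup at (293,170) and pen at (421,344). The scene view agrees, with the lid shut. Next I'll write helpers and take first measurements.

```bash
cat > h.py <<'E'
import numpy as np, cv2
from rig import robot
from scipy.spatial.transform import Rotation as R
def cam(n):
    i=robot.camera_info(n); f=240/np.tan(np.radians(i["fovy"])/2)
    return dict(f=f,c=np.array([i["cx"],i["cy"]]),p=np.array(i["xyz"]),R=R.from_quat(i["orientation"]).as_matrix())
def ray(c,px):
    px=np.atleast_2d(px).astype(float); d=np.c_[(px-c["c"])/c["f"],np.ones(len(px))]; return d@c["R"].T
def toz(c,px,z):
    d=ray(c,px); return c["p"]+d*((z-c["p"][2])/d[:,2])[:,None]
def proj(c,P):
    q=(np.atleast_2d(P)-c["p"])@c["R"]; return q[:,:2]/q[:,2:]*c["f"]+c["c"]
def tri(obs):  # [(cam,px)...] -> point, rms gap
    A=np.zeros((3,3));b=np.zeros(3)
    for c,px in obs:
        d=ray(c,px)[0]; d/=np.linalg.norm(d); M=np.eye(3)-np.outer(d,d); A+=M;b+=M@c["p"]
    x=np.linalg.solve(A,b)
    return x,[np.linalg.norm(np.cross(ray(c,px)[0]/np.linalg.norm(ray(c,px)[0]),x-c["p"])) for c,px in obs]
def shot(n,name=None):
    c=cam(n); im=robot.grab_frame(n)[:,:,::-1].copy()
    if name: cv2.imwrite(f"pics/{name}.png",im)
    return c,im
def blobs(m,lo,hi):
    cs,_=cv2.findContours(m.astype(np.uint8)*255,cv2.RETR_EXTERNAL,cv2.CHAIN_APPROX_NONE)
    return [k for k in cs if lo<cv2.contourArea(k)<hi]
def tool_delta(T,Rt=None):  # world target pos / rot -> shift, rotvec in tool axes
    s=robot.sense(); R0=R.from_quat(s["tool_rot"])
    d=R0.inv().apply(np.array(T)-s["tool_pos"])
    r=(R0.inv()*Rt).as_rotvec() if Rt is not None else np.zeros(3)
    return d.round(4),r.round(4)
E
python3 - <<'E'
from h import *
im=cv2.imread("pics/top0.png"); c=cam("top")
hsv=cv2.cvtColor(im,cv2.COLOR_BGR2HSV)
m=(hsv[...,2]>150)&(hsv[...,1]<30)
for k in blobs(m,500,20000):
    (ctr,wh,a)=cv2.minAreaRect(k); print(np.round(ctr),np.round(wh,1),round(a,1),toz(c,ctr,0.016)[0].round(3), hsv[int(ctr[1]),int(ctr[0])])
b=cv2.boxPoints
crop=cv2.resize(im[150:360,160:540],None,fx=2,fy=2,interpolation=cv2.INTER_CUBIC); cv2.imwrite("pics/crop0.png",crop)
E
```

```text
[ 10. 438.] [81. 20.] 90.0 [0.156 0.692 0.016] [ 30   5 163]
[ 12. 378.] [26.1 33.2] 2.2 [0.274 0.705 0.016] [ 40   5 158]
[334. 301.] [41.5 33.5] 6.7 [0.447 0.042 0.016] [ 98   5 225]
[483. 285.] [33.6 42.1] 77.5 [ 0.485 -0.277  0.016] [ 90   2 219]
[389. 273.] [104.4  50. ] 59.7 [ 0.509 -0.076  0.016] [ 26  17 213]
[297. 222.] [30. 32.] 90.0 [0.618 0.126 0.016] [26 22 80]
[453. 199.] [ 62.3 136.3] 84.5 [ 0.678 -0.22   0.016] [107  22 184]
[327. 154.] [27.2 27.5] 71.6 [0.78  0.064 0.016] [105   5 225]
[487. 106.] [16.  68.1] 84.3 [ 0.904 -0.303  0.016] [  3  23 112]
[186.  82.] [ 13.7 106.7] 86.5 [0.952 0.398 0.016] [ 75   3 166]
[364.  87.] [66.7 62.1] 76.0 [ 0.946 -0.02   0.016] [111 182 147]
```

View pics/crop0.png

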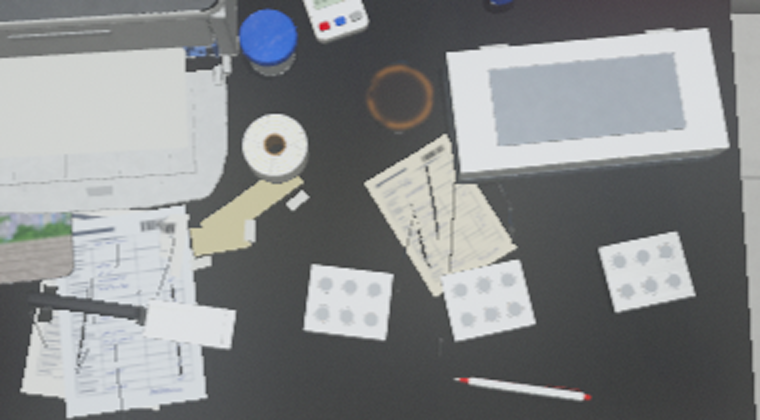

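The case centre is about 0.69 m out, and the plates stand on the desk at y from about 0.04 to -0.28. I need the wrist camera's mounting so I can plan closer looks.

Run:
```python
from h import *
c=cam("wrist"); s=robot.sense(); Rt=R.from_quat(s["tool_rot"]).as_matrix()
print("off",Rt.T@(c["p"]-s["tool_pos"]),"camR in tool\n",(Rt.T@c["R"]).round(3), c["f"])
Roff=Rt.T@c["R"]; off=Rt.T@(c["p"]-s["tool_pos"])
def Rdown(a): 
    a=np.radians(a); x=np.array([np.cos(a),np.sin(a),0]); z=np.array([0,0,-1.]); return np.c_[x,np.cross(z,x),z]
for a,T in ((85,[.38,-.02,.33]),(85,[.38,.12,.33]),(21,[.40,-.15,.33]),(0,[.40,-.12,.33]),(-90,[.40,-.1,.3])):
    M=Rdown(a); cc=dict(c,p=np.array(T)+M@off,R=M@Roff)
    print(a,T,toz(cc,[[0,0],[640,0],[640,480],[0,480]],0)[:,:2].round(2).tolist(), tool_delta(T,R.from_matrix(M)))
```

```text
off [ 0.06661557  0.00059155 -0.14226761] camR in tool
 [[-0.001 -0.964 -0.266]
 [ 1.    -0.001 -0.   ]
 [-0.    -0.266  0.964]] 389.1589655341685
85 [0.38, -0.02, 0.33] [[0.05, 0.21], [0.74, 0.15], [0.83, -0.51], [-0.15, -0.43]] (array([ 0.3475, -0.3697, -0.0989]), array([-0.0016, -0.0013, -1.1167]))
85 [0.38, 0.12, 0.33] [[0.05, 0.35], [0.74, 0.29], [0.83, -0.37], [-0.15, -0.29]] (array([ 0.3977, -0.5004, -0.0986]), array([-0.0016, -0.0013, -1.1167]))
21 [0.4, -0.15, 0.33] [[0.46, 0.24], [0.71, -0.4], [0.15, -0.77], [-0.2, 0.14]] (array([ 0.3196, -0.2412, -0.0991]), array([-0.0019, -0.0002,  0.0003]))
0 [0.4, -0.12, 0.33] [[0.6, 0.23], [0.6, -0.47], [-0.05, -0.61], [-0.05, 0.37]] (array([ 0.3303, -0.2692, -0.0991]), array([-1.900e-03,  1.000e-04,  3.668e-01]))
-90 [0.4, -0.1, 0.3] [[0.72, -0.29], [0.08, -0.29], [-0.06, 0.32], [0.86, 0.32]] (array([ 0.3375, -0.2878, -0.069 ]), array([-1.5000e-03,  1.7000e-03,  1.9376e+00]))
```

```bash
python3 steer.py '0.0,0.0,-0.1,0,0,0,1 | 0.0,0.0,-0.1,0,0,0,1 | 0.05,-0.05,-0.1,0,0,-0.2,1 | 0.3475,-0.37,-0.1,0,0,-1.117,1 | 0.3475,-0.37,-0.1,0,0,-1.117,1 | 0.3475,-0.37,-0.1,0,0,-1.117,1 | 0.3475,-0.37,-0.1,0,0,-1.117,1 | 0.3475,-0.37,-0.1,0,0,-1.117,1 | 0.3475,-0.37,-0.1,0,0,-1.117,1 | 0.3475,-0.37,-0.1,0,0,-1.117,1 | 0.3475,-0.37,-0.1,0,0,-1.117,1 | 0.3475,-0.37,-0.1,0,0,-1.117,1'; python3 steer.py '0,0,0,0,0,0,1 | 0,0,0,0,0,0,1 | 0,0,0,0,0,0,1'
python3 - <<'E'
from h import *
print(tool_delta([.38,-.02,.33]), robot.sense()["joints"].round(2))
E
```

```text
clock: 1.15
tool_pos: [0.3455, -0.1035, 0.3299]
tool_rot: [0.736, 0.677, 0.0, 0.0]
force: [1.1, -0.3, -0.2]
grip_width: 1.002
gripper_force: 0.0
clock: 1.4
tool_pos: [0.3454, -0.1053, 0.3297]
tool_rot: [0.737, 0.676, -0.0, -0.0]
force: [0.2, 0.1, -0.8]
grip_width: 0.999
gripper_force: 0.0
(array([ 0.088 ,  0.0272, -0.0004]), array([0., 0., 0.])) [-0.48 -0.32 -0.03  1.86 -0.    1.17]
```

```bash
cat > snap.py <<'E'
import sys,pickle; from h import *
n,name=sys.argv[1:3]; c,im=shot(n,name); pickle.dump(c,open(f"pics/{name}.pkl","wb"))
E
python3 snap.py wrist v1
python3 steer.py '0.208,0.017,0,0,0,0,1 | 0.208,0.017,0,0,0,0,1 | 0.208,0.017,0,0,0,0,1 | 0.208,0.017,0,0,0,0,1 | 0.208,0.017,0,0,0,0,1 | 0.208,0.017,0,0,0,0,1 | 0.208,0.017,0,0,0,0,1' >/dev/null
python3 snap.py wrist v2
python3 steer.py '0.2,-0.017,0,0,0,0,1 | 0.2,-0.017,0,0,0,0,1 | 0.2,-0.017,0,0,0,0,1 | 0.2,-0.017,0,0,0,0,1 | 0.2,-0.017,0,0,0,0,1 | 0.2,-0.017,0,0,0,0,1 | 0.2,-0.017,0,0,0,0,1'
python3 snap.py wrist v3
python3 -c "
import cv2,numpy as np
a=[cv2.resize(cv2.imread(f'pics/v{i}.png'),(400,300),interpolation=cv2.INTER_AREA) for i in (1,2,3)]
cv2.imwrite('pics/mont1.png',np.vstack([np.hstack(a[:2]),np.hstack([a[2],a[2]*0])]))"
```

```text
clock: 2.67
tool_pos: [0.3822, 0.2994, 0.3291]
tool_rot: [0.738, 0.675, -0.001, 0.0]
force: [0.4, -1.0, 0.2]
grip_width: 0.997
gripper_force: 0.0
```

View pics/mont1.png

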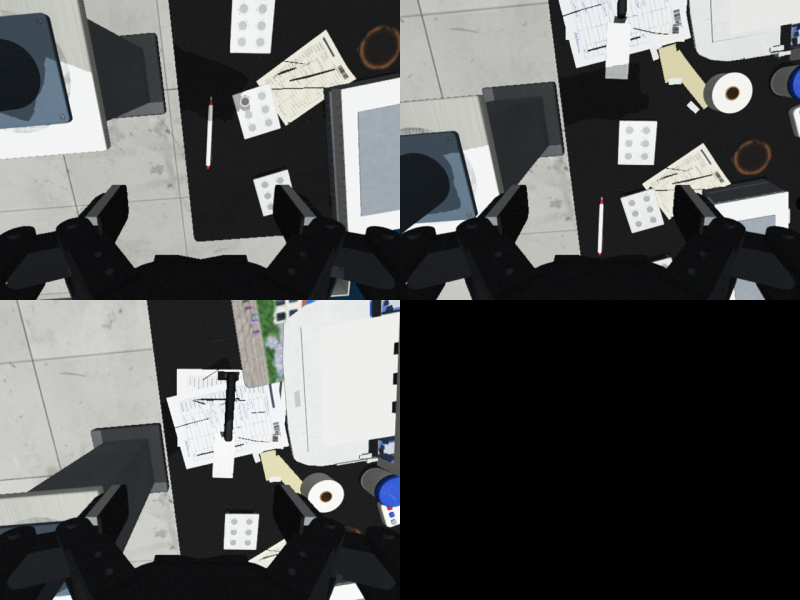

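The three wrist views show the plates, the pen, the case's front-left corner and the whole spatula in v3, with its handle up and blade pointing to -y. Next I'll measure the plates and spatula across the views.

```bash
cat >> h.py <<'E'
import pickle
def load(n): return pickle.load(open(f"pics/{n}.pkl","rb")),cv2.imread(f"pics/{n}.png")
def wells(im):   # grey well discs on bright plates -> pixel centres
    g=cv2.GaussianBlur(im,(0,0),0.8); hsv=cv2.cvtColor(g,cv2.COLOR_BGR2HSV)
    cs,h=cv2.findContours(((hsv[...,2]>215)&(hsv[...,1]<25)).astype(np.uint8)*255,cv2.RETR_CCOMP,cv2.CHAIN_APPROX_NONE)
    out=[]
    for i,k in enumerate(cs):
        if h[0][i][3]>=0 and cv2.contourArea(k)>15:
            m=cv2.moments(k); out.append((h[0][i][3],m["m10"]/m["m00"],m["m01"]/m["m00"],m["m00"]))
    return out,cs
def plates(c,im,z=0.016,amin=25,amax=400):  # list of (centre px, world xy, yaw deg mod 180)
    out,cs=wells(im); res=[]
    for p in set(o[0] for o in out):
        q=np.array([o[1:3] for o in out if o[0]==p and amin<o[3]<amax])
        if len(q)==6:
            w=toz(c,q,z)[:,:2]; ctr=w.mean(0); u,s,v=np.linalg.svd(w-ctr); a=np.degrees(np.arctan2(v[0,1],v[0,0]))%180
            res.append((q.mean(0).round(1),ctr.round(4),round(a,1),s.round(4)))
    return res
E
python3 - <<'E'
from h import *
for n in ("v1","v2","v3"):
    c,im=load(n); print(n)
    for r in plates(c,im): print(r)
    hsv=cv2.cvtColor(im,cv2.COLOR_BGR2HSV)
    m=(hsv[...,2]>185)&(hsv[...,1]<25); m=cv2.morphologyEx(m.astype(np.uint8),cv2.MORPH_OPEN,np.ones((3,3)))
    for k in blobs(m,1500,9000):
        r=cv2.minAreaRect(k); print("  rect",np.round(r[0],1),np.round(r[1],1),round(r[2],1), toz(c,r[0],.016)[0,:2].round(4))
c,im=load("v3"); print("v3 handle V", im[300:460:20,370].max(1), im[570-300+0: 440:20, 350].max(1))
E
```

```text
v1
(array([403. ,  40.3]), array([0.4457, 0.0427]), np.float64(84.3), array([0.0519, 0.0392]))
  rect [407.2 403.9] [47.  98.4] 85.8 [ 0.4377 -0.4156]
  rect [ 60.8 354.1] [ 38.2 124. ] 85.8 [-0.0185 -0.2982]
  rect [242.2 365. ] [ 87.3 102. ] 85.6 [ 0.2193 -0.3352]
  rect [440.4 308.5] [61.  57.1] 74.1 [ 0.4841 -0.2749]
  rect [403.3  41.5] [67.6 86.4] 2.8 [0.446  0.0417]
  rect [267.7  69.9] [142.1  16.5] 83.9 [0.2982 0.0263]
v2
(array([387.7, 337.9]), array([ 0.4501, -0.1056]), np.float64(102.9), array([0.0519, 0.0391]))
(array([379.1, 229. ]), array([0.4456, 0.0427]), np.float64(83.9), array([0.0518, 0.0392]))
(array([340.,  56.]), array([0.412 , 0.2386]), np.float64(12.8), array([0.1303, 0.0429]))
  rect [236.7 397.9] [52.4 99.4] 84.3 [ 0.2398 -0.18  ]
  rect [566.6 344.7] [ 56.8 118.4] 79.9 [ 0.684  -0.1354]
  rect [234.  310.5] [118.2  87.4] 85.5 [ 0.2551 -0.0493]
  rect [434.3 309.2] [ 77.7 174.5] 56.3 [ 0.5112 -0.0693]
  rect [379.3 228. ] [59.6 70.3] 2.2 [0.4459 0.0441]
  rect [531. 148.] [59.4 67.9] 45.0 [0.623  0.1236]
  rect [32.  94.5] [133.  64.] 90.0 [0.0705 0.2292]
  rect [113.5  10. ] [ 20. 165.] 90.0 [0.1794 0.3037]
v3
(array([385.3, 371.2]), array([0.4454, 0.0428]), np.float64(84.6), array([0.052 , 0.0391]))
  rect [385.4 370.5] [54.3 56.2] 1.2 [0.4456 0.0441]
  rect [237.1 363. ] [105.2  88.8] 82.5 [0.2488 0.0733]
  rect [ 77.4 333. ] [ 41.6 158.7] 85.4 [0.0475 0.1362]
  rect [522.5 312. ] [50.2 53. ] 45.0 [0.6247 0.1147]
  rect [24.  49.5] [99. 48.] 90.0 [0.0775 0.4743]
v3 handle V [ 33  37  23 244 240  36  17  13] [245  34  34  27  33  24  30  12  16]
```

Run:
```python
from h import *
c,im=load("v3"); cv2.imwrite("pics/cr3.png",cv2.resize(im[100:300,280:460],None,fx=3,fy=3,interpolation=cv2.INTER_NEAREST))
hsv=cv2.cvtColor(im,cv2.COLOR_BGR2HSV)
for y in range(120,296,12): print(y,hsv[y,335:400,2].tolist())
```

```text
120 [133, 162, 196, 238, 246, 246, 245, 245, 244, 244, 244, 247, 250, 155, 37, 25, 22, 25, 27, 23, 26, 26, 18, 27, 48, 61, 56, 51, 27, 17, 7, 17, 31, 33, 32, 36, 35, 30, 32, 30, 27, 26, 14, 30, 44, 39, 63, 180, 243, 246, 245, 245, 247, 195, 133, 160, 175, 172, 170, 169, 168, 167, 166, 165, 171]
132 [240, 242, 237, 211, 203, 229, 241, 234, 236, 240, 220, 195, 230, 242, 231, 240, 243, 220, 193, 236, 244, 235, 242, 242, 230, 227, 240, 148, 31, 11, 13, 23, 25, 30, 31, 27, 32, 31, 30, 27, 18, 72, 243, 251, 247, 246, 246, 245, 246, 246, 245, 246, 246, 245, 248, 216, 153, 166, 174, 171, 175, 177, 186, 187, 188]
144 [245, 246, 247, 246, 246, 245, 246, 246, 246, 246, 245, 246, 246, 246, 247, 246, 245, 245, 246, 244, 244, 244, 243, 242, 236, 243, 154, 35, 3, 18, 19, 24, 32, 39, 32, 31, 30, 31, 21, 22, 14, 41, 161, 206, 243, 244, 239, 245, 241, 225, 210, 234, 236, 234, 243, 242, 227, 210, 232, 244, 242, 242, 245, 231, 211]
156 [248, 237, 209, 231, 244, 233, 244, 250, 239, 208, 225, 247, 246, 243, 249, 245, 212, 221, 244, 243, 235, 246, 242, 205, 221, 248, 152, 29, 4, 17, 21, 25, 34, 33, 32, 28,
[... 2844 characters left out ...]
3, 244, 246, 249, 250, 253, 205, 87, 29, 31, 38, 28, 35, 32, 29, 34, 28, 37, 33, 32, 33, 33, 35, 33, 31, 34, 35, 32, 34, 34, 32, 32, 27]
276 [32, 32, 33, 24, 73, 242, 247, 245, 246, 240, 239, 242, 242, 242, 242, 243, 243, 245, 246, 246, 246, 246, 245, 246, 245, 246, 246, 247, 247, 245, 244, 244, 244, 245, 247, 248, 251, 224, 110, 37, 26, 35, 32, 35, 28, 29, 31, 29, 32, 31, 32, 31, 35, 29, 38, 31, 34, 31, 34, 30, 28, 39, 31, 35, 35]
288 [32, 34, 28, 34, 24, 36, 32, 33, 32, 35, 30, 32, 33, 33, 34, 34, 35, 34, 34, 31, 34, 34, 26, 30, 30, 29, 31, 29, 32, 34, 27, 28, 29, 36, 27, 29, 34, 30, 27, 34, 37, 29, 27, 35, 30, 28, 33, 34, 33, 33, 32, 30, 32, 40, 30, 34, 28, 33, 28, 31, 33, 31, 32, 28, 33]
```

View pics/cr3.png

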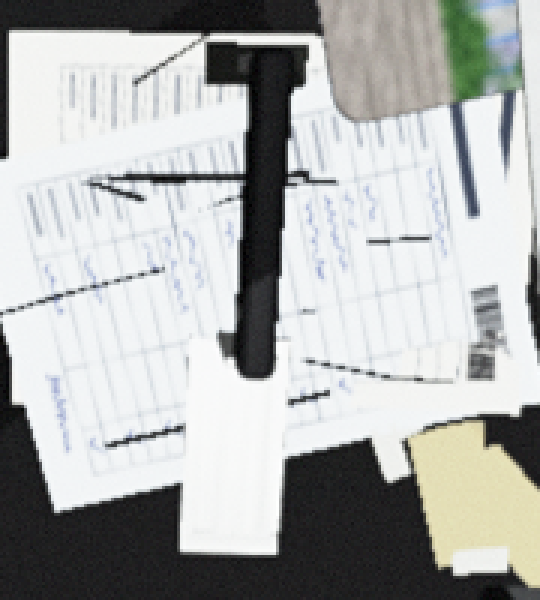

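Crop of v3: blade front corners are at about (339.7,284) and (372.5,285), rear corners at about (342.7,212.7) and (376,214). The bar runs from (365.7,226) back to (370.7,116), with the rear foot at (349–383, 114–128). Next I'll triangulate the tip with v2 and cross-check the bar height.

Run:
```python
from h import *
def cross(v,lvl=140):  # subpixel crossings up/down
    v=v.astype(float); i=np.where((v[:-1]<lvl)!=(v[1:]<lvl))[0]; return i+(lvl-v[i])/(v[i+1]-v[i])
def tip(n,x0,x1,r0,r1,y0,y1,cols):
    c,im=load(n); g=cv2.cvtColor(im,cv2.COLOR_BGR2HSV)[...,2]
    L=[];Rr=[]
    for y in range(r0,r1):
        k=cross(g[y,x0:x1])+x0; L.append((k[0],y)); Rr.append((k[-1],y))
    B=[(x,cross(g[y0:y1,x])[-1]+y0) for x in cols]
    fl=lambda P,ax:np.polyfit(np.array(P)[:,1-ax],np.array(P)[:,ax],1)
    a,b,t=fl(L,0),fl(Rr,0),fl(B,1)
    def isect(l): x=(l[0]*t[1]+l[1])/(1-l[0]*t[0]); return np.array([x,t[0]*x+t[1]])
    return c,isect(a),isect(b)
c3,l3,r3=tip("v3",325,400,265,280,270,300,range(345,368,3))
c2,im=load("v2"); g=cv2.cvtColor(im,cv2.COLOR_BGR2HSV)[...,2]
print("v2 col345",cross(g[80:150,345])+80,"row 115",cross(g[115,300:400])+300,"row 120",cross(g[120,300:400])+300)
try:
    c2,l2,r2=tip("v2",315,385,111,121,112,140,range(333,358,3))
    print(l2,r2,l3,r3)
    print("L",tri([(c2,l2),(c3,l3)]),"R",tri([(c2,r2),(c3,r3)]))
except Exception as e: print(e)
L=toz(c3,l3,.0016)[0];Rr=toz(c3,r3,.0016)[0]; print("z=1.6:",L,Rr,np.linalg.norm(L-Rr)); 
bl=toz(c3,[[342.7,212.7],[376,214]],.0025); print("rear",bl)
# handle
g3=cv2.cvtColor(load("v3")[1],cv2.COLOR_BGR2HSV)[...,2]
P=[];Q=[]
for y in range(135,212,4):
    k=cross(g3[y,350:390])+350
    P.append((k[-1],y)); Q.append((k[0],y))
wR=toz(c3,P,.064)[:,:2]; wL=toz(c3,Q,.040)[:,:2]
for w in (wL,wR):
    f=np.polyfit(w[:,1],w[:,0],1); print("edge x=",f, "resid",np.abs(np.polyval(f,w[:,1])-w[:,0]).max().round(4), np.degrees(np.arctan(f[0])))
print("ends", toz(c3,[[365.7,226],[370.7,115]],.064), "foot",toz(c3,[[349,114.3],[382.7,114.3]],.005))
```

```text
v2 col345 [125.16883117] row 115 [328.72222222 364.49411765] row 120 [328.59649123 363.58064516]
[328.57432143 124.64201573] [363.14288527 126.03838908] [339.12171076 283.72399456] [371.70930638 284.78675777]
L (array([0.39416128, 0.16915406, 0.00291948]), [np.float64(0.0006537938435829283), np.float64(0.0006537938435829992)]) R (array([0.434965  , 0.16414663, 0.00338754]), [np.float64(0.0003944917153065088), np.float64(0.0003944917153064836)])
z=1.6: [0.39352286 0.168615   0.0016    ] [0.4355422  0.16335656 0.0016    ] 0.04234709607385649
rear [[0.40516386 0.2622745  0.0025    ]
 [0.44587367 0.25696926 0.0025    ]]
edge x= [0.15444991 0.37777525] resid 0.016 8.77995178887057
edge x= [0.10441125 0.40658631] resid 0.0082 5.960725960293617
ends [[0.42653415 0.25902152 0.064     ]
 [0.43828538 0.37290165 0.064     ]] foot [[0.42087162 0.37692426 0.005     ]
 [0.4592793  0.37345403 0.005     ]]
```

Spatula: yaw is about -97°, tip (0.4145, 0.166), origin about (0.4325, 0.315). Tip height triangulates to about 3 mm, and width and length agree with the sizes given. Next is the bar height check from v2 plus the grasp move.

```bash
cat >> h.py <<'E'
def Rdown(a):
    a=np.radians(a); x=np.array([np.cos(a),np.sin(a),0]); z=np.array([0,0,-1.]); return R.from_matrix(np.c_[x,np.cross(z,x),z])
def yaw(): # tool x heading, deg, and tilt of tool z from down
    M=R.from_quat(robot.sense()["tool_rot"]).as_matrix(); return round(np.degrees(np.arctan2(M[1,0],M[0,0])),2), M[:2,2].round(4)
E
python3 - <<'E'
from h import *
c2,im=load("v2"); g=cv2.cvtColor(im,cv2.COLOR_BGR2HSV)[...,2]
for z in (.054,.064,.074): print(z,proj(c2,toz(load("v3")[0],[365.7,226],z)).round(1))
print([ (x,int(np.where(g[5:70,x]<90)[0].max()+5) if (g[5:70,x]<90).any() else None) for x in range(340,372,4)])
print(yaw(), tool_delta([.4325,.315,.09],Rdown(83)), tool_delta([.4325,.315,.033],Rdown(83)))
E
```

```text
0.054 [[355.8  28.1]]
0.064 [[355.5  22.6]]
0.074 [[355.3  16.7]]
[(340, None), (344, 35), (348, 35), (352, 36), (356, 36), (360, 32), (364, None), (368, None)]
(np.float64(84.81), array([-0.0006, -0.0017])) (array([0.0212, 0.0488, 0.2396]), array([-0.0005,  0.0018,  0.0316])) (array([0.0213, 0.0488, 0.2966]), array([-0.0005,  0.0018,  0.0316]))
```

```bash
python3 steer.py '0.0213,0.0488,0.05,0,0,0.0316,1 | 0.0213,0.0488,0.09,0,0,0.0316,1 | 0.0213,0.0488,0.13,0,0,0.0316,1 | 0.0213,0.0488,0.17,0,0,0.0316,1 | 0.0213,0.0488,0.205,0,0,0.0316,1 | 0.0213,0.0488,0.225,0,0,0.0316,1 | 0.0213,0.0488,0.235,0,0,0.0316,1 | 0.0213,0.0488,0.24,0,0,0.0316,1 | 0.0213,0.0488,0.24,0,0,0.0316,1' ; python3 -c "
from h import *
print(yaw(), tool_delta([.4325,.315,.033],Rdown(83)))"
```

```text
clock: 3.47
tool_pos: [0.4321, 0.3163, 0.0904]
tool_rot: [0.749, 0.663, -0.0, 0.0]
force: [0.2, 0.6, 0.8]
grip_width: 1.0
gripper_force: 0.0
(np.float64(83.04), array([-0.    , -0.0003])) (array([-0.0012,  0.0006,  0.0574]), array([0.    , 0.0003, 0.0006]))
```

```bash
python3 steer.py '-0.001,0.0006,0.03,0,0,0,1 | -0.001,0.0006,0.05,0,0,0,1 | -0.001,0.0006,0.057,0,0,0,1 | -0.001,0.0006,0.057,0,0,0,1 | -0.001,0.0006,0.057,0,0,0,0 | -0.001,0.0006,0.057,0,0,0,0 | -0.001,0.0006,0.057,0,0,0,0 | -0.001,0.0006,0.057,0,0,0,0 | -0.001,0.0006,0.057,0,0,0,0 | -0.001,0.0006,0.057,0,0,0,0 | -0.001,0.0006,0.057,0,0,0,0 | -0.001,0.0006,0.057,0,0,0,0' 110; python3 steer.py '0,0,0,0,0,0,0 | 0,0,0,0,0,0,0 | 0,0,0,0,0,0,0 | 0,0,0,0,0,0,0'
```

```text
clock: 4.47
tool_pos: [0.4324, 0.3173, 0.0336]
tool_rot: [0.748, 0.664, 0.001, 0.0]
force: [1.3, 0.3, 2.3]
grip_width: 0.144
gripper_force: 107.4
clock: 4.8
tool_pos: [0.4324, 0.3172, 0.0336]
tool_rot: [0.748, 0.664, 0.001, 0.0]
force: [0.2, 1.0, 5.3]
grip_width: 0.146
gripper_force: 107.8
```

```bash
python3 steer.py '0,0,-0.02,0,0,0,0 | 0,0,-0.05,0,0,0,0 | 0,0,-0.09,0,0,0,0 | 0,0,-0.13,0,0,0,0 | 0,0,-0.15,0,0,0,0 | 0,0,-0.15,0,0,0,0 | 0,0,-0.15,0,0,0,0'; python3 snap.py top t1;python3 snap.py wrist w1;python3 snap.py scene s1; python3 -c "
import cv2,numpy as np
t,w,s=[cv2.imread(f'pics/{i}.png') for i in ('t1','w1','s1')]
cv2.imwrite('pics/mont2.png',np.vstack([np.hstack([cv2.resize(w,(400,300)),s[250:550][:230,150:550].copy() if 0 else cv2.resize(s[200:440,180:500],(400,300))]),np.hstack([cv2.resize(t[200:350,150:350],(400,300)),cv2.resize(t[120:270,350:550],(400,300))])]))"
```

```text
clock: 5.38
tool_pos: [0.432, 0.3171, 0.1832]
tool_rot: [0.748, 0.664, 0.0, 0.0]
force: [-0.1, 0.4, -2.3]
grip_width: 0.144
gripper_force: 107.6
```

View pics/mont2.png

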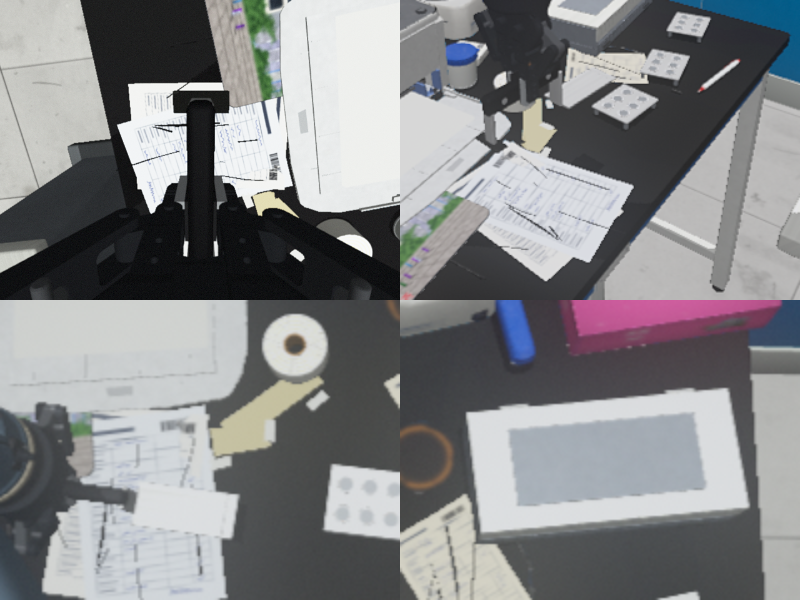

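Wrist and scene views show the spatula level in the fingers. In the top picture t1 its tip corners are at about (270.5,297.5) and (266,318.5), and the lid-top corners at about (384,176), (515,164), (524,222) and (390,235). Next I'll measure the case and the tip in the tool frame.

Run:
```python
from h import *
c,im=load("t1"); hsv=cv2.cvtColor(im,cv2.COLOR_BGR2HSV); V=hsv[...,2]
print("col450 V", V[160:245:1,450].tolist())
print("row200 left",V[200,375:395].tolist(),"right",V[190,510:530].tolist())
# blade tip
print("blade row308", V[308,255:285].tolist(), "S", hsv[308,255:285,1].tolist())
print("col 267", V[285:330,262].tolist())
c1,i1=load("v1"); V1=cv2.cvtColor(i1,cv2.COLOR_BGR2HSV)[...,2]
print("v1 row200",V1[200,500:590].tolist()); print("v1 row 170", V1[170,500:590].tolist()); print("col 600",V1[100:180,600].tolist())
```

```text
col450 V [74, 76, 75, 75, 75, 74, 77, 78, 79, 84, 215, 222, 222, 222, 223, 222, 223, 223, 223, 222, 196, 182, 179, 179, 179, 179, 179, 180, 180, 181, 179, 179, 179, 181, 182, 182, 183, 182, 183, 184, 184, 182, 181, 181, 182, 182, 183, 184, 183, 184, 183, 182, 182, 183, 182, 182, 183, 183, 188, 190, 220, 223, 223, 223, 223, 223, 223, 223, 222, 223, 210, 135, 119, 121, 105, 95, 85, 83, 84, 84, 83, 80, 82, 83, 81]
row200 left [118, 93, 77, 76, 75, 72, 73, 76, 86, 88, 84, 189, 223, 223, 222, 223, 223, 223, 223, 223] right [222, 222, 222, 222, 222, 221, 221, 222, 184, 93, 83, 85, 83, 85, 85, 84, 83, 153, 184, 184]
blade row308 [224, 224, 223, 224, 223, 224, 216, 217, 223, 223, 223, 224, 185, 81, 79, 77, 77, 81, 83, 81, 82, 83, 81, 81, 81, 81, 81, 78, 79, 80] S [5, 5, 5, 5, 3, 5, 5, 6, 5, 6, 5, 5, 6, 9, 10, 3, 7, 13, 9, 9, 12, 9, 9, 6, 9, 9, 16, 7, 3, 13]
col 267 [87, 87, 87, 86, 85, 89, 86, 85, 87, 87, 89, 183, 221, 224, 223, 220, 217, 219, 216, 223, 219, 220, 218, 217, 209, 212, 217, 222, 223, 224, 224, 223, 222, 223, 127, 82, 84, 86, 87, 85, 86, 85, 84, 86, 86]
v1 row200 [23, 28, 28, 30
[... 491 characters left out ...]
0, 42, 44, 40, 45, 41, 64, 104, 111, 117, 97, 79, 72, 74, 74, 77, 80, 78, 78, 79, 73, 65, 70, 65, 74, 96, 217, 245, 245, 244, 245, 244, 243, 245, 244, 245, 244, 244, 244, 244, 245, 244, 244, 245, 244, 245, 244, 244, 245, 244, 245, 243, 245, 245, 244, 244, 244, 245, 245, 245, 244, 244, 245, 244, 243, 244, 245, 244, 243]
col 600 [37, 40, 45, 50, 65, 86, 91, 107, 112, 103, 74, 53, 39, 26, 33, 28, 31, 33, 33, 24, 21, 24, 12, 22, 42, 50, 49, 52, 45, 46, 45, 81, 197, 243, 246, 245, 244, 244, 245, 245, 244, 244, 244, 244, 244, 244, 243, 245, 245, 245, 244, 244, 244, 244, 244, 244, 244, 245, 244, 244, 245, 243, 244, 244, 245, 244, 244, 245, 245, 244, 245, 244, 245, 225, 174, 179, 178, 181, 178, 180]
```

```bash
cat >> h.py <<'E'
def edge(V,kind,ks,lo,hi,lvl=150,which=0):
    """scan rows ('r') or cols ('c') ks over lo..hi for crossing number which; fit line (a,b,c) ax+by=c"""
    P=[]
    for k in ks:
        v=(V[k,lo:hi] if kind=='r' else V[lo:hi,k]).astype(float)
        i=np.where((v[:-1]<lvl)!=(v[1:]<lvl))[0]
        if len(i)>(which if which>=0 else -which-1):
            j=i[which]; t=lo+j+(lvl-v[j])/(v[j+1]-v[j]); P.append((t,k) if kind=='r' else (k,t))
    vx,vy,x0,y0=cv2.fitLine(np.float32(P),cv2.DIST_HUBER,0,.01,.01).ravel()
    return np.array([-vy,vx,-vy*x0+vx*y0])
def isect(a,b): return np.linalg.solve(np.array([a[:2],b[:2]]),[a[2],b[2]])
E
python3 - <<'E'
from h import *
val=lambda im:cv2.cvtColor(im,cv2.COLOR_BGR2HSV)[...,2]
c,im=load("t1"); V=val(im)
back=edge(V,'c',range(400,425,2),155,200); front=edge(V,'c',range(400,515,4),205,250,170,-1)
left=edge(V,'r',range(185,228,3),375,400); right=edge(V,'r',range(172,215,3),500,530)
C=[isect(front,left),isect(front,right),isect(back,right),isect(back,left)]
W=toz(c,C,.066); print("FL FR BR BL px",np.round(C,1).tolist()); print(W.round(4))
print("len front",np.linalg.norm(W[0]-W[1]),"back",np.linalg.norm(W[2]-W[3]),"depth",np.linalg.norm(W[0]-W[3]),np.linalg.norm(W[1]-W[2]),"yaw y-axis",np.degrees(np.arctan2(*(W[0]-W[1])[[1,0]])), "x-axis", np.degrees(np.arctan2(*(W[3]-W[0])[[1,0]])))
c1,i1=load("v1"); V1=val(i1)
f1=edge(V1,'r',range(150,280,5),525,580,150,-1) if 0 else edge(V1,'r',range(150,250,5),530,570,155,0)
l1=edge(V1,'c',range(570,638,4),115,160,150,0)
p1=isect(f1,l1); print("v1 FL",p1, toz(c1,p1,.066)[0].round(4)); print("tri FL",tri([(c,C[0]),(c1,p1)]))
d=f1; pA=np.array([(d[2]-d[1]*150)/d[0],150]);pB=np.array([(d[2]-d[1]*250)/d[0],250]); w=toz(c1,[pA,pB],.066); print("v1 front dir",np.degrees(np.arctan2(*(w[0]-w[1])[[1,0]])))
# blade tip top-view
fr=edge(V,'r',range(302,316,2),255,285,150,-1); s1=edge(V,'c',range(262,268,1),285,305,150,0); s2=edge(V,'c',range(258,264),305,330,150,-1)
T=[isect(fr,s1),isect(fr,s2)]; s=np.array([.432,.3171,.1832]); z=s[2]-.0336+.0016
w=toz(c,T,z); print("tip px",np.round(T,1),w.round(4),np.linalg.norm(w[0]-w[1]),"mid",w.mean(0))
e=w[0]-w[1]; print("blade yaw",np.degrees(np.arctan2(-e[0],e[1])))
M=Rdown(82.9).as_matrix(); print("tip in tool",M.T@(w.mean(0)-s), yaw())
E
```

```text
FL FR BR BL px [[385.29998779296875, 236.5], [524.2999877929688, 223.3000030517578], [515.0, 170.89999389648438], [384.6000061035156, 172.6999969482422]]
[[ 0.5772 -0.0635  0.066 ]
 [ 0.611  -0.3558  0.066 ]
 [ 0.7271 -0.3427  0.066 ]
 [ 0.7182 -0.0624  0.066 ]]
len front 0.2943252891614455 back 0.28045203740681435 depth 0.14101815308207272 0.11691542981507494 yaw y-axis 96.59431296835174 x-axis 0.44457772368311754
v1 FL [545.0455  142.67169] [ 0.5761 -0.0733  0.066 ]
tri FL (array([ 0.5785549 , -0.0688346 ,  0.06099997]), [np.float64(0.004900856445378867), np.float64(0.00490085644537888)])
v1 front dir 96.58932509515043
tip px [[269.2 297.1]
 [168.3 887.2]] [[ 0.4362  0.1632  0.1512]
 [-0.4637  0.2762  0.1512]] 0.9069763035692164 mid [-0.01378738  0.2197004   0.1512    ]
blade yaw -97.16193152839679
tip in tool [-0.15175271 -0.43033032  0.032     ] (np.float64(83.21), array([-0.0053, -0.0028]))
```

Run:
```python
from h import *
val=lambda im:cv2.cvtColor(im,cv2.COLOR_BGR2HSV)[...,2]
c,im=load("t1"); V=val(im)
back=edge(V,'c',range(422,475,4),155,185); front=edge(V,'c',range(400,515,4),205,250,170,-1)
left=edge(V,'r',range(182,215,2),380,396,200); right=edge(V,'r',range(172,215,3),505,528)
C=[isect(front,left),isect(front,right),isect(back,right),isect(back,left)]
W=toz(c,C,.066); print("FL FR BR BL px",np.round(C,1).tolist()); print(W.round(4))
print("len front",np.linalg.norm(W[0]-W[1]),"back",np.linalg.norm(W[2]-W[3]),"depth",np.linalg.norm(W[0]-W[3]),np.linalg.norm(W[1]-W[2]),"x-axis from sides", np.degrees(np.arctan2(*(W[3]-W[0])[[1,0]])),np.degrees(np.arctan2(*(W[2]-W[1])[[1,0]])))
for n,lc,lr in (("v1",range(570,638,4),range(150,250,5)),):
    c1,i1=load(n); V1=val(i1)
    for k in range(570,638,10): print(k, V1[118:165:1,k].tolist() if k in(570,) else "", end="")
    f1=edge(V1,'r',lr,530,570,155,0)
    print([ (k,[ (np.where(V1[lo:165,k]>150)[0][0]+lo) for lo in (125,)]) for k in range(560,638,10)])
fr=edge(V,'r',range(302,316,2),255,285,150,-1)
print("bladebot",[ (k,[round(x) for x in V[308:330,k]]) for k in (256,260,264)])
```

```text
FL FR BR BL px [[390.79998779296875, 236.0], [524.2999877929688, 223.3000030517578], [513.7000122070312, 163.5], [383.3999938964844, 175.8000030517578]]
[[ 0.5785 -0.075   0.066 ]
 [ 0.611  -0.3558  0.066 ]
 [ 0.744  -0.3408  0.066 ]
 [ 0.7111 -0.0597  0.066 ]]
len front 0.2826703732801189 back 0.2829988273926413 depth 0.1334369321327291 0.1338423597479098 x-axis from sides 6.605084987291346 6.464570390179342
570 [28, 23, 26, 30, 26, 22, 35, 76, 79, 25, 16, 26, 38, 52, 50, 48, 50, 49, 48, 91, 188, 239, 245, 244, 245, 244, 244, 244, 244, 243, 244, 244, 245, 244, 244, 244, 244, 245, 245, 244, 244, 245, 245, 244, 244, 244, 243]580 590 600 610 620 630 [(560, [np.int64(125)]), (570, [np.int64(138)]), (580, [np.int64(136)]), (590, [np.int64(134)]), (600, [np.int64(132)]), (610, [np.int64(130)]), (620, [np.int64(128)]), (630, [np.int64(126)])]
bladebot [(256, [224, 224, 224, 223, 223, 224, 224, 223, 224, 224, 218, 218, 217, 217, 216, 216, 215, 215, 214, 215, 215, 215]), (260, [224, 224, 223, 223, 222, 217, 216, 207, 207, 217, 208, 171, 163, 171, 172, 179, 179, 179, 179, 180, 206, 209]), (264, [223, 224, 224, 223, 223, 223, 223, 223, 223, 223, 223, 142, 86, 84, 84, 85, 85, 85, 85, 84, 85, 83])]
```

Case: lid top 283 × 134 mm and yaw about 6.55°, with its origin near (0.6597, -0.2075). The tip sits at tool (-0.152, +0.001, +0.0336). Next I'll move to the pre-lid pose.

```bash
cat >> h.py <<'E'
CASE=np.array([.6597,-.2075]); CY=6.55
def case2w(x,y,z):
    a=np.radians(CY); return np.array([CASE[0]+x*np.cos(a)-y*np.sin(a),CASE[1]+x*np.sin(a)+y*np.cos(a),z])
TIP=np.array([-.152,.001,.0336])
def for_tip(P,a):  # TCP goal so that the tip is at P with spatula heading a
    Rt=Rdown(a+180); return P-Rt.apply(TIP),Rt
def go(P,a):
    T,Rt=for_tip(P,a); print("TCP",T.round(4),"delta",*tool_delta(T,Rt))
E
python3 - <<'E'
from h import *
print(robot.sense()["joints"].round(2))
c,im=load("t1"); c1,i1=load("v1"); V1=cv2.cvtColor(i1,cv2.COLOR_BGR2HSV)[...,2]
p1=isect(edge(V1,'r',range(150,250,5),530,570,155,0),edge(V1,'c',range(575,638,4),120,160,150,0)); print(p1,"tri FL",tri([(c,[390.8,236.0]),(c1,p1)]))
go(case2w(-.105,0,.10),CY); go(case2w(-.105,0,.0275),CY); go(case2w(-.046,0,.0275),CY)
E
```

```text
[0.51 0.07 0.02 1.53 0.   2.2 ]
[545.044   142.64192] tri FL (array([ 0.5801647 , -0.07477885,  0.05890845]), [np.float64(0.0008794038451268943), np.float64(0.0008794038451268931)])
TCP [ 0.4045 -0.2378  0.1336] delta [-0.5528  0.0403  0.0478] [-0.0066 -0.002  -1.8037]
TCP [ 0.4045 -0.2378  0.0611] delta [-0.5526  0.0406  0.1203] [-0.0066 -0.002  -1.8037]
TCP [ 0.4631 -0.2311  0.0611] delta [-0.539   0.098   0.1199] [-0.0066 -0.002  -1.8037]
```

Run:
```python
from h import *
im=cv2.imread("pics/scene0.png"); cv2.imwrite("pics/crs.png",cv2.resize(im[160:260,270:400],None,fx=6,fy=6,interpolation=cv2.INTER_NEAREST))
c=cam("scene"); ct=cam("top")
for n,p in zip(("FL","FR","BR","BL"),[[390.8,236.0],[524.3,223.3],[513.7,163.5],[383.4,175.8]]):
    print(n,[proj(c,toz(ct,p,z))[0].round(1).tolist() for z in (.059,.066)])
```

```text
FL [[336.7, 223.7], [337.2, 221.3]]
FR [[382.6, 181.8], [382.9, 179.9]]
BR [[339.1, 173.1], [339.5, 171.3]]
BL [[287.5, 211.4], [288.1, 209.2]]
```

View pics/crs.png

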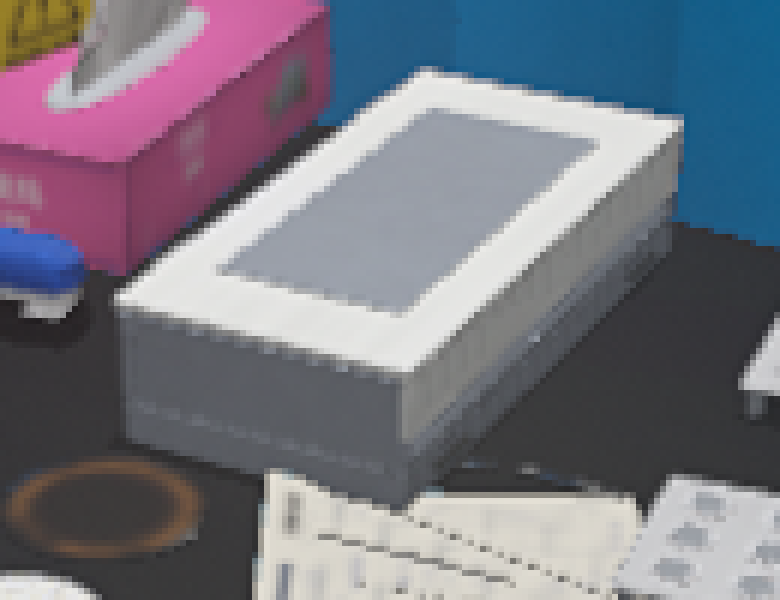

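Scene crop: corners FL (338,222), BL (289,210), FR (384,179.5) and BR (341,172) match predictions for z = 66 mm. The skirt's lower edge at about row 233 gives z of roughly 33 mm, as it should. Moving to the front of the case.

```bash
python3 steer.py '-0.04,0,0,0,0,-0.1,0 | -0.08,0,0,0,0,-0.22,0 | -0.12,0.01,0,0,0,-0.34,0 | -0.16,0.01,0,0,0,-0.46,0 | -0.2,0.02,0,0,0,-0.58,0 | -0.24,0.02,0,0,0,-0.7,0 | -0.28,0.02,0,0,0,-0.82,0 | -0.32,0.03,0,0,0,-0.94,0 | -0.36,0.03,0,0,0,-1.06,0 | -0.4,0.03,0,0,0,-1.18,0 | -0.44,0.04,0,0,0,-1.3,0 | -0.48,0.04,0,0,0,-1.42,0' 115
python3 - <<'E'
from h import *
print(robot.sense()["joints"].round(2)); go(case2w(-.105,0,.06),CY)
E
```

```text
clock: 6.53
tool_pos: [0.4161, -0.1101, 0.1803]
tool_rot: [0.21, 0.978, 0.001, -0.002]
force: [0.1, -0.1, -2.1]
grip_width: 0.151
gripper_force: 112.4
[-0.41 -0.2  -0.24  1.54  0.    0.01]
TCP [ 0.4045 -0.2378  0.0936] delta [-0.0423 -0.1212  0.0865] [ 0.0013 -0.0043 -0.5377]
```

```bash
python3 steer.py '0,0,0,0,0,0,0 | 0,0,0,0,0,0,0 | 0,0,0,0,0,0,0' >/dev/null
python3 - <<'E'
from h import *
go(case2w(-.105,0,.06),CY)
E
```

```text
TCP [ 0.4045 -0.2378  0.0936] delta [-0.0434 -0.1227  0.0871] [ 0.0018 -0.0041 -0.5446]
```

```bash
python3 steer.py '-0.02,-0.03,0,0,0,-0.1,0 | -0.03,-0.06,0.02,0,0,-0.2,0 | -0.04,-0.09,0.03,0,0,-0.3,0 | -0.043,-0.12,0.05,0,0,-0.4,0 | -0.043,-0.123,0.07,0,-0.002,-0.5,0 | -0.043,-0.123,0.087,0,-0.004,-0.545,0 | -0.043,-0.123,0.087,0,-0.004,-0.545,0 | -0.043,-0.123,0.087,0,-0.004,-0.545,0 | -0.043,-0.123,0.087,0,-0.004,-0.545,0'
python3 - <<'E'
from h import *
print(yaw()); go(case2w(-.105,0,.0275),CY); go(case2w(-.046,0,.0275),CY)
E
python3 snap.py top t2; python3 snap.py scene s2; python3 -c "
import cv2,numpy as np
t,s=[cv2.imread(f'pics/{i}.png') for i in ('t2','s2')]
cv2.imwrite('pics/mont3.png',np.hstack([cv2.resize(s[150:300,250:450],(400,300)),cv2.resize(t[150:300,370:570],(400,300))]))"
```

```text
clock: 7.53
tool_pos: [0.4064, -0.2379, 0.0965]
tool_rot: [-0.059, 0.998, -0.0, 0.002]
force: [0.4, -0.8, -0.7]
grip_width: 0.142
gripper_force: 112.9
(np.float64(-173.28), array([ 0.0043, -0.0007]))
TCP [ 0.4045 -0.2378  0.0611] delta [0.0021 0.0003 0.0354] [-0.0012  0.0042  0.003 ]
TCP [ 0.4631 -0.2311  0.0611] delta [-0.0569  0.0001  0.0357] [-0.0012  0.0042  0.003 ]
```

View pics/mont3.png

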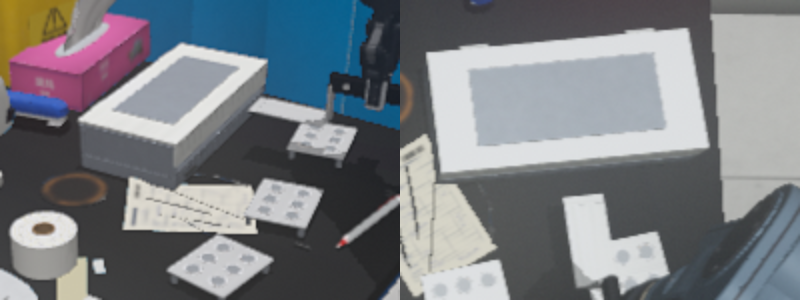

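Scene and top views show the blade level, in front of the case, over but clear of the right plate. Its tip is at top pixel about (462,248), in line with the middle of the lid. Lowering to slot height, then in.

```bash
python3 steer.py '0.002,0,0.015,0,0.004,0.003,0 | 0.002,0,0.03,0,0.004,0.003,0 | 0.002,0,0.035,0,0.004,0.003,0 | 0.002,0,0.035,0,0.004,0.003,0'
python3 - <<'E'
from h import *
print(yaw()); go(case2w(-.105,0,.0275),CY); go(case2w(-.046,0,.0275),CY)
E
python3 snap.py scene s3; python3 -c "
import cv2
s=cv2.imread('pics/s3.png'); cv2.imwrite('pics/cs3.png',cv2.resize(s[160:260,300:430],None,fx=6,fy=6,interpolation=cv2.INTER_CUBIC))"
```

```text
clock: 7.97
tool_pos: [0.4035, -0.2383, 0.0603]
tool_rot: [-0.057, 0.998, 0.0, -0.001]
force: [-1.0, 0.2, -1.2]
grip_width: 0.148
gripper_force: 112.9
(np.float64(-173.48), array([-0.0014,  0.    ]))
TCP [ 0.4045 -0.2378  0.0611] delta [-0.001   0.0004 -0.0008] [ 0.0002 -0.0014 -0.0005]
TCP [ 0.4631 -0.2311  0.0611] delta [-0.06    0.0004 -0.0009] [ 0.0002 -0.0014 -0.0005]
```

View pics/cs3.png

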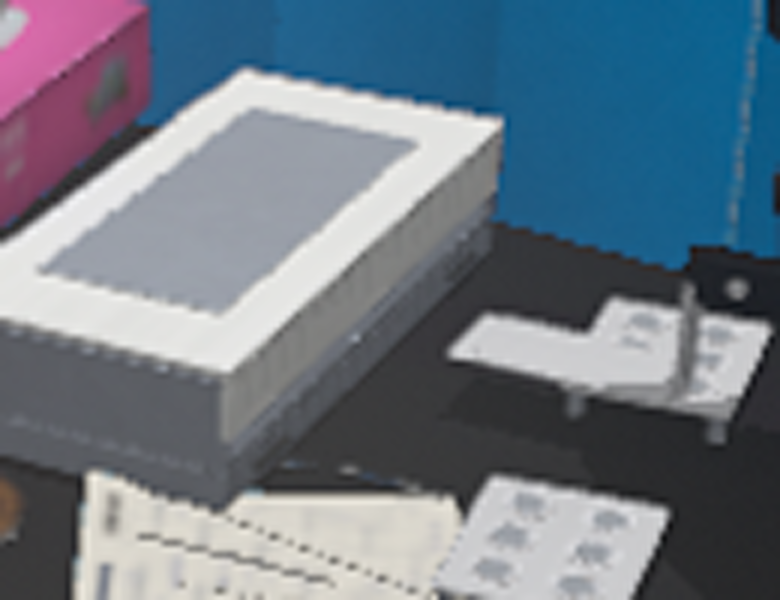

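The blade is level and slightly above the plates, facing the slot. Inserting.

```bash
python3 steer.py '-0.01,0,-0.001,0,-0.001,0,0 | -0.02,0,-0.001,0,-0.001,0,0 | -0.03,0,-0.001,0,-0.001,0,0 | -0.038,0,-0.001,0,-0.001,0,0 | -0.044,0,-0.001,0,-0.001,0,0 | -0.05,0,-0.001,0,-0.001,0,0 | -0.055,0,-0.001,0,-0.001,0,0 | -0.06,0,-0.001,0,-0.001,0,0 | -0.06,0,-0.001,0,-0.001,0,0 | -0.06,0,-0.001,0,-0.001,0,0'
python3 - <<'E'
from h import *
print(yaw()); go(case2w(-.046,0,.0285),CY)
E
python3 snap.py scene s4; python3 snap.py top t4; python3 -c "
import cv2,numpy as np
s=cv2.imread('pics/s4.png');t=cv2.imread('pics/t4.png'); cv2.imwrite('pics/cs4.png',np.hstack([cv2.resize(s[170:245,310:410],(400,300),interpolation=cv2.INTER_CUBIC),cv2.resize(t[200:275,420:520],(400,300),interpolation=cv2.INTER_CUBIC)]))"
```

```text
clock: 8.85
tool_pos: [0.4635, -0.2323, 0.0618]
tool_rot: [-0.057, 0.998, -0.0, 0.0]
force: [0.2, 0.9, -1.5]
grip_width: 0.137
gripper_force: 112.9
(np.float64(-173.49), array([ 0.0004, -0.0009]))
TCP [ 0.4631 -0.2311  0.0621] delta [ 0.0003  0.0012 -0.0003] [-0.0009  0.0003 -0.0007]
```

View pics/cs4.png

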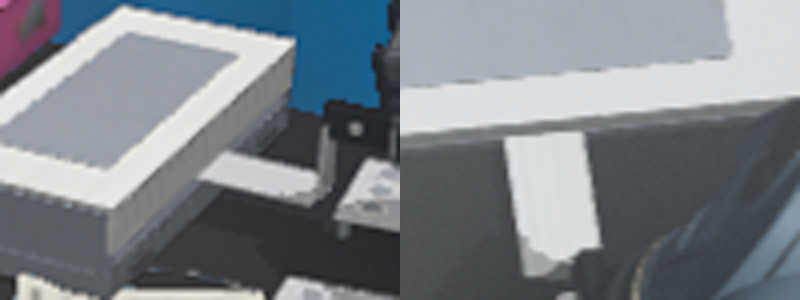

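The blade sits under the lip with no contact force. Levering up along the lip's arc.

```bash
python3 steer.py '0,0,-0.006,0,0,0,0 | 0.002,0,-0.015,0,0,0,0 | 0.0025,0,-0.0215,0,0,0,0 | 0.0028,0,-0.028,0,0,0,0 | 0.0026,0,-0.035,0,0,0,0 | 0.002,0,-0.041,0,0,0,0 | 0.001,0,-0.048,0,0,0,0 | 0,0,-0.054,0,0,0,0 | -0.001,0,-0.061,0,0,0,0 | -0.003,0,-0.067,0,0,0,0 | -0.005,0,-0.0735,0,0,0,0 | -0.007,0,-0.0795,0,0,0,0' 118; python3 -c "
from h import *
print(yaw())"; python3 snap.py scene s5
```

```text
clock: 9.95
tool_pos: [0.4711, -0.2315, 0.1423]
tool_rot: [-0.057, 0.998, -0.001, 0.001]
force: [0.8, -0.1, -4.7]
grip_width: 0.146
gripper_force: 115.1
(np.float64(-173.5), array([ 0.0021, -0.0011]))
```

View pics/s5.png

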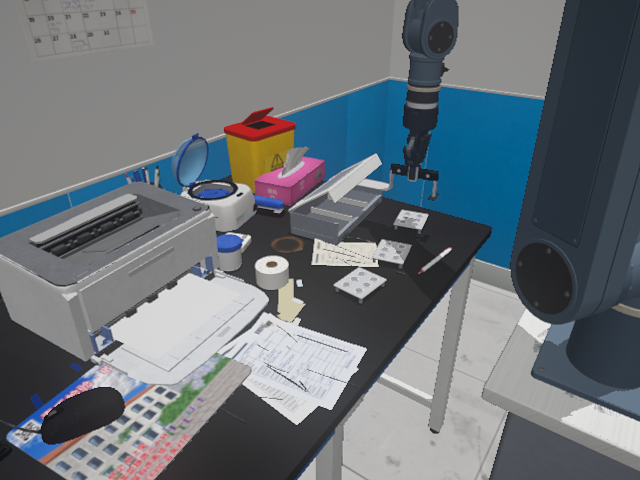

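Scene: the lid is half up on the blade and the bays are visible beneath it. Continuing to about 1.15 rad.

```bash
python3 steer.py '-0.0028,0,-0.006,0,0,0,0 | -0.0056,0,-0.012,0,0,0,0 | -0.009,0,-0.0176,0,0,0,0 | -0.0125,0,-0.0232,0,0,0,0 | -0.0165,0,-0.0285,0,0,0,0 | -0.0204,0,-0.0338,0,0,0,0 | -0.025,0,-0.0386,0,0,0,0 | -0.0293,0,-0.0434,0,0,0,0 | -0.034,0,-0.048,0,0,0,0 | -0.0391,0,-0.0522,0,0,0,0 | -0.0445,0,-0.0563,0,0,0,0 | -0.047,0,-0.058,0,0,0,0' 118; python3 -c "
from h import *
print(yaw(),robot.sense()['ft_torque'])"; python3 snap.py scene s6; python3 snap.py top t6;python3 -c "
import cv2,numpy as np
s=cv2.imread('pics/s6.png');t=cv2.imread('pics/t6.png'); cv2.imwrite('pics/cs6.png',np.hstack([cv2.resize(s[120:270,270:470],(400,300),interpolation=cv2.INTER_CUBIC),cv2.resize(t[130:280,370:570],(400,300),interpolation=cv2.INTER_CUBIC)]))"
```

```text
clock: 11.0
tool_pos: [0.5179, -0.226, 0.1999]
tool_rot: [-0.057, 0.998, -0.001, 0.001]
force: [0.1, -0.3, -6.4]
grip_width: 0.146
gripper_force: 115.0
(np.float64(-173.48), array([ 0.0013, -0.0011])) [-0.26444213  0.52303797 -0.06436201]
```

View pics/cs6.png

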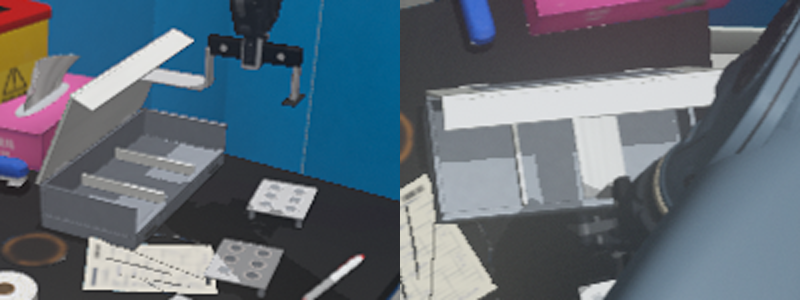

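The lid stands at about 1.15 rad with clear bays. Backing the blade out, and checking the plates in the top camera against the wrist measurements.

```bash
python3 steer.py '0,0,0.005,0,0,0,0 | 0.01,0,0.007,0,0,0,0 | 0.04,0,0.007,0,0,0,0 | 0.08,0,0.007,0,0,0,0 | 0.12,0,0.007,0,0,0,0 | 0.15,0,0.007,0,0,0,0 | 0.15,0,0.007,0,0,0,0' 100; python3 snap.py top t7
cat >> h.py <<'E'
def tplates(c,im,z=.016,k=4):
    b=cv2.resize(im,None,fx=k,fy=k,interpolation=cv2.INTER_CUBIC); res=[]
    hsv=cv2.cvtColor(b,cv2.COLOR_BGR2HSV); V=hsv[...,2]
    for lv in (195,200,205,210,215):
        cs,h=cv2.findContours(((V>lv)&(hsv[...,1]<25)).astype(np.uint8)*255,cv2.RETR_CCOMP,cv2.CHAIN_APPROX_NONE)
        for p in range(len(cs)):
            q=[]; i=h[0][p][2]
            while i>=0:
                if 30*k*k/16<cv2.contourArea(cs[i])<80*k*k: m=cv2.moments(cs[i]); q.append((m["m10"]/m["m00"],m["m01"]/m["m00"]))
                i=h[0][i][0]
            if len(q)==6:
                q=(np.array(q)+.5)/k-.5; w=toz(c,q,z)[:,:2]; ctr=w.mean(0); u,s,v=np.linalg.svd(w-ctr)
                if abs(s[0]-.052)<.006: res.append((lv,q.mean(0).round(1),ctr.round(4),round(np.degrees(np.arctan2(v[0,1],v[0,0]))%180,1),s.round(4)))
    return res
E
python3 - <<'E'
from h import *
print(robot.sense()["joints"].round(2))
for n in ("top0","t6","t7"):
    print(n); [print(*r) for r in tplates(cam("top"),cv2.imread(f"pics/{n}.png"))]
E
```

```text
clock: 11.68
tool_pos: [0.3637, -0.2429, 0.1931]
tool_rot: [-0.055, 0.998, -0.001, -0.0]
force: [0.5, 0.3, -1.1]
grip_width: 0.14
gripper_force: 115.7
[-0.74 -0.18 -0.2   1.56  0.   -0.85]
top0
195 [482.8 285.1] [ 0.4857 -0.2768] 105.6 [0.052  0.0394]
200 [333.8 300.4] [0.4471 0.0422] 84.2 [0.0521 0.0392]
200 [482.8 285.1] [ 0.4856 -0.2767] 105.6 [0.0521 0.0394]
205 [482.7 285.2] [ 0.4856 -0.2766] 105.1 [0.0522 0.0398]
210 [482.7 285.2] [ 0.4855 -0.2767] 105.0 [0.0526 0.0402]
215 [333.7 300.5] [0.4469 0.0425] 84.0 [0.0522 0.0383]
215 [403.4 299.5] [ 0.4518 -0.1062] 102.8 [0.0521 0.0394]
t6
200 [333.8 300.4] [0.4471 0.0423] 84.0 [0.0521 0.0392]
210 [333.7 300.5] [0.4469 0.0425] 84.0 [0.0522 0.0385]
t7
195 [321.1 457.6] [0.1314 0.0618] 79.2 [0.0571 0.0142]
215 [333.7 300.5] [0.4469 0.0424] 83.8 [0.0522 0.0385]
```

Top-camera plate positions exceed the wrist ones by a constant (+1.5, -0.4) mm, so they can be corrected. Plates: P1 (0.4456, 0.0427) yaw 84.1°, P2 (0.4501, -0.1056) yaw 102.9°, P3 (0.4841, -0.2764) yaw 105.4°. Taking P1 first, entering from its +y end.

```bash
cat >> h.py <<'E'
def pick(P,pyaw,dist,z):  # tip placed dist past plate centre along heading
    a=pyaw-180; d=np.array([np.cos(np.radians(a)),np.sin(np.radians(a))]); t=np.array(P)+d*dist
    go(np.array([t[0],t[1],z]),a)
E
python3 - <<'E'
from h import *
pick([.4456,.0427],84.1,-.075,.15)
E
```

```text
TCP [0.4679 0.2686 0.1836] delta [-0.1572  0.4976  0.009 ] [7.000e-04 4.400e-03 1.784e+00]
```

```bash
python3 steer.py '-0.011,0.035,0,0,0,0.12,0 | -0.022,0.07,0,0,0,0.24,0 | -0.033,0.105,0,0,0,0.36,0 | -0.044,0.14,0,0,0,0.48,0 | -0.055,0.175,0,0,0,0.6,0 | -0.066,0.21,0,0,0,0.72,0 | -0.078,0.245,0,0,0,0.84,0 | -0.089,0.28,0,0,0,0.96,0 | -0.1,0.315,0,0,0,1.08,0 | -0.11,0.35,0,0,0,1.2,0 | -0.12,0.385,0,0,0,1.32,0 | -0.133,0.42,0,0,0,1.44,0' 90 >/dev/null; python3 steer.py '0,0,0,0,0,0,0 | 0,0,0,0,0,0,0 | 0,0,0,0,0,0,0'
python3 - <<'E'
from h import *
pick([.4456,.0427],84.1,-.075,.15)
pick([.4456,.0427],84.1,-.075,.05)
E
```

```text
clock: 12.98
tool_pos: [0.4476, 0.1625, 0.1925]
tool_rot: [0.54, 0.842, 0.0, 0.001]
force: [-0.8, 0.4, -1.3]
grip_width: 0.145
gripper_force: 115.7
TCP [0.4679 0.2686 0.1836] delta [0.0879 0.0627 0.0089] [0.0017 0.0011 0.5334]
TCP [0.4679 0.2686 0.0836] delta [0.0881 0.0626 0.1089] [0.0017 0.0011 0.5334]
```

```bash
python3 steer.py '0.02,0.015,0.01,0,0,0.12,0 | 0.04,0.03,0.02,0,0,0.24,0 | 0.06,0.045,0.04,0,0,0.36,0 | 0.08,0.06,0.06,0,0,0.48,0 | 0.088,0.0627,0.08,0.001,0.001,0.533,0 | 0.088,0.0627,0.1,0.001,0.001,0.533,0 | 0.088,0.0627,0.109,0.001,0.001,0.533,0 | 0.088,0.0627,0.109,0.001,0.001,0.533,0 | 0.088,0.0627,0.109,0.001,0.001,0.533,0'; python3 snap.py top t8
python3 - <<'E'
from h import *
print(yaw()); c,im=load("t8"); V=cv2.cvtColor(im,cv2.COLOR_BGR2HSV)[...,2]
[print(*r) for r in tplates(c,im)]
s=robot.sense(); Rt=R.from_quat(s["tool_rot"]); t=Rt.apply(TIP)+s["tool_pos"]; print("tip by robot",t, proj(c,t+[.0015,-.0004,.0016]))
x,y=proj(c,t)[0].astype(int); print("row",V[y,x-14:x+14].tolist()); print("col",V[y-22:y+22,x-4].tolist())
pick([.4456,.0427],84.1,-.075,.004); pick([.4456,.0427],84.1,.045,.004)
cv2.imwrite("pics/c8.png",cv2.resize(im[260:340,230:390],(800,400),interpolation=cv2.INTER_NEAREST))
E
```

```text
clock: 13.73
tool_pos: [0.4679, 0.2667, 0.0832]
tool_rot: [0.744, 0.669, -0.0, -0.0]
force: [0.4, -0.2, -1.1]
grip_width: 0.142
gripper_force: 115.7
(np.float64(83.91), array([0.0014, 0.0005]))
195 [482.8 285.1] [ 0.4856 -0.2769] 105.1 [0.052  0.0394]
200 [482.8 285.1] [ 0.4857 -0.2767] 105.7 [0.052  0.0395]
205 [482.7 285.1] [ 0.4856 -0.2767] 105.2 [0.0521 0.0397]
210 [482.7 285.2] [ 0.4855 -0.2766] 104.8 [0.0524 0.04  ]
215 [333.7 300.5] [0.4469 0.0425] 83.8 [0.0522 0.0385]
tip by robot [0.45367214 0.11597509 0.0505934 ] [[298.38585477 293.93997439]]
row [229, 228, 228, 229, 228, 228, 228, 228, 228, 222, 223, 228, 228, 228, 211, 156, 86, 85, 83, 84, 84, 83, 84, 83, 84, 85, 82, 83]
col [85, 85, 85, 85, 85, 85, 85, 85, 86, 87, 85, 85, 135, 222, 221, 223, 218, 222, 227, 228, 228, 222, 223, 219, 214, 220, 227, 228, 228, 228, 228, 228, 228, 129, 79, 85, 86, 83, 84, 83, 84, 83, 82, 83]
TCP [0.4679 0.2686 0.0376] delta [ 0.0013 -0.001   0.0467] [ 0.0014 -0.0007 -0.0034]
TCP [0.4556 0.1492 0.0376] delta [-0.1187 -0.0006  0.0466] [ 0.0014 -0.0007 -0.0034]
```

View pics/c8.png

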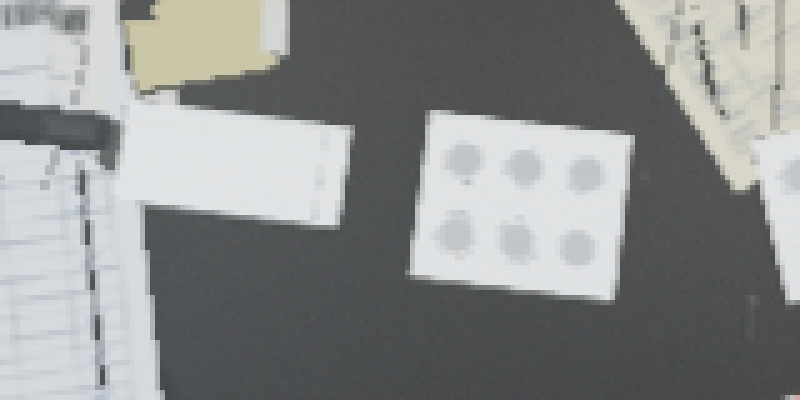

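The top crop shows the blade lined up left of plate P1, tip mid at about (299.2,295.1), with all six wells visible. I'll measure the blade's centre line against the plate in this same camera.

```bash
cat >> h.py <<'E'
def blade_vs(c,im,P,pyaw,z,lvl=150):
    """lateral offset (m, to spatula left) of the blade centre line from plate centre, both in top-camera frame; z = blade top height"""
    V=cv2.cvtColor(im,cv2.COLOR_BGR2HSV)[...,2]; s=robot.sense(); Rt=R.from_quat(s["tool_rot"]); a=np.radians(pyaw-180)
    d=np.array([np.cos(a),np.sin(a)]); l=np.array([-d[1],d[0]]); M=[]
    for back in (.004,.008,.012,.016,.020,.024):
        e=[]
        for sg in (1,-1):
            t=np.linspace(.012,.03,60)*sg
            W=s["tool_pos"]+Rt.apply(np.c_[np.full(60,TIP[0]+back),TIP[1]+t,np.full(60,TIP[2])]); W[:,2]=z
            px=proj(c,W).astype(np.float32); v=cv2.remap(V,px[:,:1],px[:,1:],cv2.INTER_LINEAR).ravel().astype(float)
            k=np.where(v<lvl)[0]
            if len(k): e.append(W[k[0],:2])
        if len(e)==2: M.append([(np.mean(e,0)-P)@d,(np.mean(e,0)-P)@l,np.linalg.norm(e[0]-e[1])])
    M=np.array(M); print((M*1000).round(1).tolist())
    return M[:,1].mean() if len(M) else None
E
python3 - <<'E'
from h import *
c,im=load("t8"); print(blade_vs(c,im,np.array([.4470,.0424]),84.1,.0518))
E
```

```text
[[-77.9, -1.4, 42.6], [-81.9, -1.7, 42.6], [-85.9, -1.5, 42.9], [-89.9, -1.2, 43.5], [-93.9, -1.2, 42.9], [-97.9, -1.5, 42.9]]
-0.0013875858925495857
```

```bash
sed -i 's/^TIP=.*/TIP=np.array([-.152,-.0014,.0336])/' h.py; python3 steer.py '0.001,0.0014,0.015,0.001,-0.001,-0.003,0 | 0.001,0.0014,0.03,0.001,-0.001,-0.003,0 | 0.001,0.0014,0.04,0.001,-0.001,-0.003,0 | 0.001,0.0014,0.0467,0.001,-0.001,-0.003,0 | 0.001,0.0014,0.0467,0.001,-0.001,-0.003,0 | 0.001,0.0014,0.0467,0.001,-0.001,-0.003,0'; python3 snap.py top t9
python3 - <<'E'
from h import *
print(yaw()); c,im=load("t9"); print(blade_vs(c,im,np.array([.4470,.0424]),84.1,.0058))
pick([.4456,.0427],84.1,.045,.004)
E
```

```text
clock: 14.28
tool_pos: [0.4695, 0.2686, 0.0368]
tool_rot: [0.742, 0.67, -0.001, 0.0]
force: [0.4, 0.1, -1.3]
grip_width: 0.145
gripper_force: 115.7
(np.float64(84.15), array([-0.0001, -0.0005]))
[[-79.6, 0.5, 42.6], [-83.6, 0.5, 42.6], [-87.6, 0.5, 43.2], [-91.6, 0.6, 43.5], [-95.6, 0.6, 43.5], [-99.6, 0.6, 42.9]]
0.0005388692189561533
TCP [0.458  0.149  0.0376] delta [-0.1205  0.0004 -0.0003] [-0.0001  0.0005  0.0009]
```

```bash
python3 steer.py '-0.012,0,0,0,0,0,0 | -0.024,0,0,0,0,0,0 | -0.036,0,0,0,0,0,0 | -0.047,0,0,0,0,0,0 | -0.058,0,0,0,0,0,0 | -0.069,0,0,0,0,0,0 | -0.08,0,0,0,0,0,0 | -0.09,0,0,0,0,0,0 | -0.1,0,0,0,0,0,0 | -0.11,0,0,0,0,0,0 | -0.1165,0,0,0,0,0,0 | -0.1205,0,0,0,0,0,0'; python3 steer.py '0,0,0,0,0,0,0 | 0,0,0,0,0,0,0'; python3 snap.py top t10
python3 - <<'E'
from h import *
print(yaw()); c,im=load("t10"); [print(*r) for r in tplates(c,im)]; pick([.4456,.0427],84.1,.045,.004)
cv2.imwrite("pics/c10.png",cv2.resize(im[260:340,230:390],(800,400),interpolation=cv2.INTER_NEAREST))
E
```

```text
clock: 15.33
tool_pos: [0.4569, 0.1479, 0.0365]
tool_rot: [0.742, 0.67, -0.001, -0.0]
force: [-0.5, 0.4, -2.0]
grip_width: 0.142
gripper_force: 115.7
clock: 15.5
tool_pos: [0.4571, 0.1489, 0.0365]
tool_rot: [0.742, 0.67, -0.001, -0.0]
force: [-0.1, -0.1, -0.6]
grip_width: 0.145
gripper_force: 115.7
(np.float64(84.17), array([-0.0011, -0.0006]))
195 [482.9 285.1] [ 0.4856 -0.277 ] 104.7 [0.0516 0.0395]
200 [482.8 285.1] [ 0.4857 -0.2768] 105.7 [0.052  0.0395]
205 [482.8 285.1] [ 0.4856 -0.2767] 105.4 [0.0522 0.0394]
210 [482.7 285.1] [ 0.4856 -0.2766] 105.1 [0.0524 0.0398]
215 [333.7 300.5] [0.4469 0.0425] 83.7 [0.0522 0.0385]
TCP [0.458  0.149  0.0376] delta [-0.      0.0008 -0.0011] [-0.001   0.0007  0.0012]
```

The plate hasn't moved and the blade is fully under it. Lifting gently.

```bash
python3 steer.py '0,0,-0.003,0,0,0,0 | 0,0,-0.005,0,0,0,0 | 0,0,-0.007,0,0,0,0 | 0,0,-0.009,0,0,0,0 | 0,0,-0.012,0,0,0,0 | 0,0,-0.016,0,0,0,0 | 0,0,-0.021,0,0,0,0 | 0,0,-0.027,0,0,0,0 | 0,0,-0.034,0,0,0,0 | 0,0,-0.042,0,0,0,0 | 0,0,-0.049,0,0,0,0 | 0,0,-0.054,0,0,0,0'; python3 steer.py '0,0,-0.005,0,0,0,0 | 0,0,-0.011,0,0,0,0 | 0,0,-0.017,0,0,0,0 | 0,0,-0.022,0,0,0,0 | 0,0,-0.024,0,0,0,0 | 0,0,-0.024,0,0,0,0'; python3 snap.py top t11;python3 snap.py scene s11
python3 - <<'E'
from h import *
print(yaw(),robot.sense()["joints"].round(2)); c,im=load("t11"); s=robot.sense()
[print(*r) for r in tplates(c,im,s["tool_pos"][2]-.0336+.0025+.004)]
i2=cv2.imread("pics/s11.png"); cv2.imwrite("pics/c11.png",np.hstack([cv2.resize(im[250:350,260:393],(400,300)),cv2.resize(i2[200:350,250:450],(400,300))]))
# place goals
T=case2w(-.002,.091,0); 
def pl(x,z): go(case2w(x+.045,.091,z),CY)
pl(-.002,.09); pl(-.1,.09)
E
```

```text
clock: 16.55
tool_pos: [0.4578, 0.149, 0.092]
tool_rot: [0.742, 0.67, -0.0, 0.0]
force: [0.9, 0.3, -1.9]
grip_width: 0.141
gripper_force: 115.7
clock: 17.05
tool_pos: [0.4576, 0.1491, 0.1152]
tool_rot: [0.742, 0.67, -0.0, 0.0]
force: [0.2, 0.4, -2.3]
grip_width: 0.142
gripper_force: 115.7
(np.float64(84.16), array([-0.0016, -0.0011])) [ 0.18 -0.06 -0.24  1.39 -0.    1.85]
195 [482.9 285.1] [ 0.4752 -0.2574] 105.1 [0.0485 0.037 ]
200 [482.8 285.1] [ 0.4753 -0.2573] 105.8 [0.0488 0.037 ]
205 [333.5 296.3] [0.4475 0.0426] 83.5 [0.0518 0.039 ]
205 [482.7 285.2] [ 0.4752 -0.2572] 105.5 [0.0489 0.0371]
210 [482.7 285.1] [ 0.4752 -0.2572] 105.0 [0.0491 0.0373]
TCP [ 0.5409 -0.1281  0.1236] delta [-0.2671  0.1116 -0.0091] [-2.100e-03 -4.000e-04 -1.787e+00]
TCP [ 0.4435 -0.1393  0.1236] delta [-0.2882  0.0159 -0.0089] [-2.100e-03 -4.000e-04 -1.787e+00]
```

View pics/c11.png

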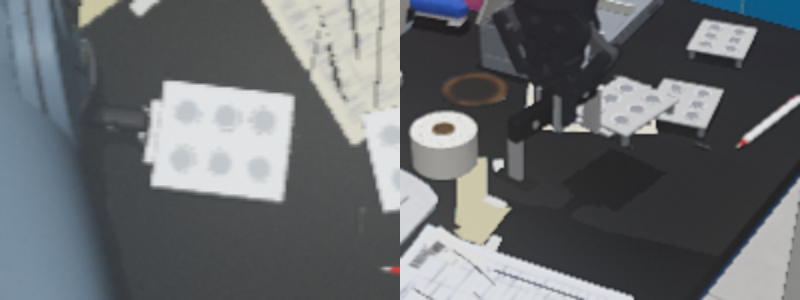

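The plate rides level on the blade. The scene crop shows it flat in the air, and the top crop shows the wells intact. Swinging it towards the left bay with gentle ramps.

```bash
python3 steer.py '-0.002,0,-0.001,0,0,-0.014,0 | -0.007,0,-0.002,0,0,-0.043,0 | -0.014,0.001,-0.003,0,0,-0.086,0 | -0.023,0.001,-0.004,0,0,-0.143,0 | -0.035,0.002,-0.005,0,0,-0.214,0 | -0.046,0.002,-0.006,0,0,-0.286,0 | -0.058,0.003,-0.007,0,0,-0.357,0 | -0.069,0.004,-0.008,0,0,-0.429,0 | -0.078,0.004,-0.009,0,0,-0.486,0 | -0.085,0.005,-0.009,0,0,-0.529,0 | -0.09,0.005,-0.009,0,0,-0.557,0 | -0.092,0.005,-0.009,0,0,-0.572,0'; python3 steer.py '0,0,0,0,0,0,0 | 0,0,0,0,0,0,0'
cat > pl.py <<'E'
import sys; from h import *
print(yaw(),robot.sense()["joints"].round(2))
x,y,z=map(float,sys.argv[1:4]); go(case2w(x+.045,y,z),CY)
E
python3 pl.py -.1 .091 .09
```

```text
clock: 18.15
tool_pos: [0.4523, 0.0561, 0.1232]
tool_rot: [0.523, 0.852, -0.001, -0.001]
force: [0.1, -0.1, -3.0]
grip_width: 0.144
gripper_force: 115.6
clock: 18.32
tool_pos: [0.4525, 0.057, 0.1233]
tool_rot: [0.523, 0.852, -0.001, -0.001]
force: [0.1, -0.0, -1.7]
grip_width: 0.15
gripper_force: 115.6
(np.float64(116.91), array([-0.0019, -0.0008])) [-0.02 -0.13 -0.29  1.41 -0.    1.08]
TCP [ 0.4435 -0.1393  0.1236] delta [-1.71e-01 -9.69e-02 -1.00e-04] [-0.0017 -0.0014 -1.2155]
```

```bash
python3 steer.py '-0.002,-0.001,0,0,0,-0.015,0 | -0.006,-0.003,0,0,0,-0.044,0 | -0.012,-0.007,0,0,0,-0.088,0 | -0.021,-0.012,0,0,0,-0.146,0 | -0.03,-0.017,0,0,0,-0.214,0 | -0.04,-0.023,0,0,0,-0.287,0 | -0.051,-0.029,0,0,0,-0.36,0 | -0.06,-0.034,0,0,0,-0.428,0 | -0.068,-0.038,0,0,0,-0.481,0 | -0.073,-0.041,0,0,0,-0.518,0 | -0.076,-0.043,0,0,0,-0.537,0 | -0.077,-0.044,0,0,0,-0.547,0'; python3 steer.py '0,0,0,0,0,0,0 | 0,0,0,0,0,0,0'; 
python3 pl.py -.1 .091 .09
```

```text
clock: 19.32
tool_pos: [0.4483, -0.032, 0.1236]
tool_rot: [0.273, 0.962, -0.001, -0.001]
force: [-0.6, -0.7, -1.6]
grip_width: 0.142
gripper_force: 115.6
clock: 19.48
tool_pos: [0.4483, -0.0314, 0.1236]
tool_rot: [0.273, 0.962, -0.001, -0.001]
force: [0.5, -0.1, -2.4]
grip_width: 0.141
gripper_force: 115.6
(np.float64(148.28), array([-0.0015, -0.0009])) [-0.22 -0.15 -0.3   1.42 -0.    0.34]
TCP [ 0.4435 -0.1393  0.1236] delta [-0.0526 -0.0943  0.0001] [-0.0012 -0.0013 -0.668 ]
```

```bash
python3 steer.py '-0.001,-0.002,0,0,0,-0.013,0 | -0.004,-0.007,0,0,0,-0.047,0 | -0.008,-0.014,0,0,0,-0.1,0 | -0.013,-0.024,0,0,0,-0.167,0 | -0.019,-0.034,0,0,0,-0.24,0 | -0.025,-0.045,0,0,0,-0.32,0 | -0.032,-0.057,0,0,0,-0.4,0 | -0.037,-0.067,0,0,0,-0.474,0 | -0.043,-0.076,0,0,0,-0.54,0 | -0.047,-0.085,0,0,0,-0.6,0 | -0.051,-0.091,0,0,0,-0.64,0 | -0.053,-0.094,0,0,0,-0.668,0'; python3 steer.py '0,0,0,0,0,0,0 | 0,0,0,0,0,0,0'; 
python3 pl.py -.1 .091 .09; python3 pl.py -.002 .091 .09; python3 snap.py top t12
python3 - <<'E'
from h import *
c,im=load("t12"); s=robot.sense()
[print(*r) for r in tplates(c,im,s["tool_pos"][2]-.0336+.0025+.004)]
p=Rdown(0)
a=np.radians(CY)
for r in tplates(c,im,s["tool_pos"][2]-.0336+.0065):
    q=r[2]-np.array([.0015,-.0004])-CASE; print("case frame",q[0]*np.cos(a)+q[1]*np.sin(a),-q[0]*np.sin(a)+q[1]*np.cos(a))
cv2.imwrite("pics/c12.png",cv2.resize(im[150:300,340:540],(800,600),interpolation=cv2.INTER_CUBIC))
E
```

```text
clock: 20.48
tool_pos: [0.444, -0.1403, 0.1238]
tool_rot: [-0.058, 0.998, -0.001, -0.001]
force: [0.6, -0.0, -2.1]
grip_width: 0.144
gripper_force: 115.6
clock: 20.65
tool_pos: [0.444, -0.1394, 0.1237]
tool_rot: [-0.057, 0.998, -0.0, -0.001]
force: [0.7, 0.2, -3.3]
grip_width: 0.139
gripper_force: 115.6
(np.float64(-173.49), array([-0.0016, -0.0009])) [-0.45 -0.1  -0.26  1.41 -0.   -0.56]
TCP [ 0.4435 -0.1393  0.1236] delta [0.0005 0.0002 0.0001] [-0.0007 -0.0017 -0.0007]
(np.float64(-173.49), array([-0.0016, -0.0009])) [-0.45 -0.1  -0.26  1.41 -0.   -0.56]
TCP [ 0.5409 -0.1281  0.1236] delta [-0.0975  0.0002 -0.    ] [-0.0007 -0.0017 -0.0007]
```

View pics/c12.png

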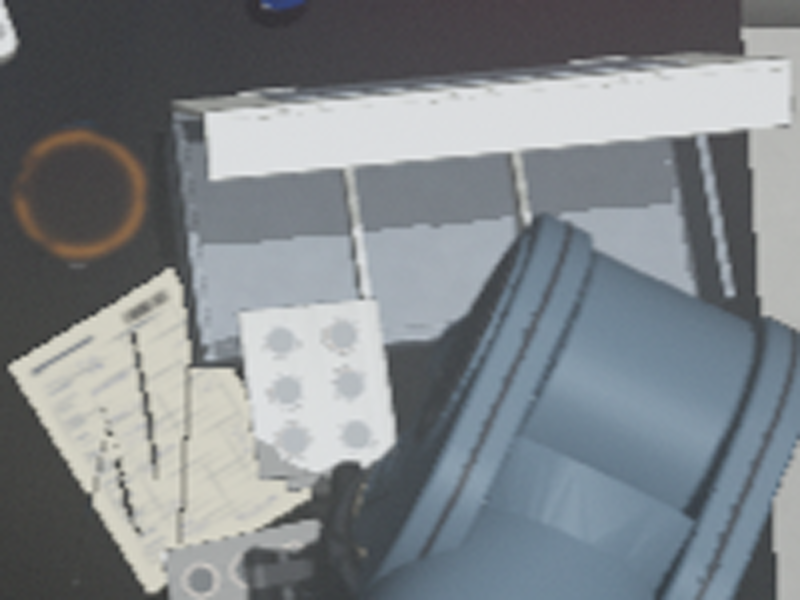

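The top crop shows the plate level at the mouth of the left bay, wells centred at about (419.2,246.3). The left divider's line is near (429,208). Checking both in the case frame.

```bash
cat >> h.py <<'E'
def w2case(P):
    a=np.radians(CY); q=np.asarray(P)[...,:2]-CASE; return np.stack([q[...,0]*np.cos(a)+q[...,1]*np.sin(a),-q[...,0]*np.sin(a)+q[...,1]*np.cos(a)],-1)
BIAS=np.array([.0015,-.0004,0])
E
python3 - <<'E'
from h import *
c,im=load("t12"); f=lambda x,y:((x+.5)/4-.5+340,(y+.5)/4-.5+150)
W=[(280,341),(343,334),(287,390),(349,383),(294,438),(356,434)]
print("wells",w2case(toz(c,[f(*p) for p in W],.0967)-BIAS).mean(0))
for n,p,z in (("divL near",(364,285),.035),("divL mid",(357,225),.035),("div2",(520,190),.035),("wall L",(186,230),.06),("wall L in",(196,260),.06)): print(n,w2case(toz(c,f(*p),z)-BIAS))
E
```

```text
wells [-0.10055969  0.09077871]
divL near [[-0.03489674  0.04768812]]
divL mid [[-0.00099684  0.04692506]]
div2 [[ 0.01013147 -0.04447534]]
wall L [[-0.00185037  0.1431578 ]]
wall L in [[-0.01882142  0.13980872]]
```

Plate at case (-100.6, 90.8) mm. The dividers read +47 and -44.5, so the case sits about 1.2 mm further left than assumed. Lowering to blade height 60 mm, then sliding in.

```bash
sed -i 's/^CASE=np.array.*; CY/CASE=np.array([.6596,-.2063]); CY/' h.py; python3 steer.py '0,0,0.004,0,-0.001,0,0 | 0,0.001,0.01,0,-0.002,0,0 | 0,0.001,0.017,0,-0.002,0,0 | 0,0.001,0.024,0,-0.002,0,0 | 0,0.001,0.028,0,-0.002,0,0 | 0,0.001,0.03,0,-0.002,0,0 | -0.002,0.001,0.03,0,-0.002,0,0 | -0.007,0.001,0.03,0,-0.002,0,0 | -0.014,0.001,0.03,0,-0.002,0,0 | -0.022,0.001,0.03,0,-0.002,0,0 | -0.03,0.001,0.03,0,-0.002,0,0 | -0.038,0.001,0.03,0,-0.002,0,0'; python3 steer.py '-0.008,0,0,0,0,0,0 | -0.016,0,0,0,0,0,0 | -0.024,0,0,0,0,0,0 | -0.032,0,0,0,0,0,0 | -0.04,0,0,0,0,0,0 | -0.048,0,0,0,0,0,0 | -0.055,0,0,0,0,0,0 | -0.06,0,0,0,0,0,0 | -0.062,0,0,0,0,0,0 | -0.062,0,0,0,0,0,0'; python3 pl.py 0 .091 .06;python3 pl.py 0 .091 .0265; python3 snap.py top t13
python3 - <<'E'
from h import *
im=cv2.imread("pics/t13.png")
cv2.imwrite("pics/c13.png",cv2.resize(im[150:270,370:530],(800,600),interpolation=cv2.INTER_CUBIC))
E
```

```text
clock: 21.7
tool_pos: [0.483, -0.1342, 0.094]
tool_rot: [-0.057, 0.998, -0.001, 0.001]
force: [0.2, -0.9, -3.1]
grip_width: 0.145
gripper_force: 115.6
clock: 22.53
tool_pos: [0.5436, -0.127, 0.0937]
tool_rot: [-0.057, 0.998, -0.0, 0.0]
force: [0.3, 0.8, -2.2]
grip_width: 0.144
gripper_force: 115.6
(np.float64(-173.44), array([ 0.0005, -0.0008])) [-0.35  0.15 -0.07  1.35 -0.   -0.46]
TCP [ 0.5428 -0.1267  0.0936] delta [0.0008 0.0004 0.0001] [-0.0008  0.0004  0.0002]
(np.float64(-173.44), array([ 0.0005, -0.0008])) [-0.35  0.15 -0.07  1.35 -0.   -0.46]
TCP [ 0.5428 -0.1267  0.0601] delta [0.0008 0.0005 0.0336] [-0.0008  0.0004  0.0002]
```

View pics/c13.png

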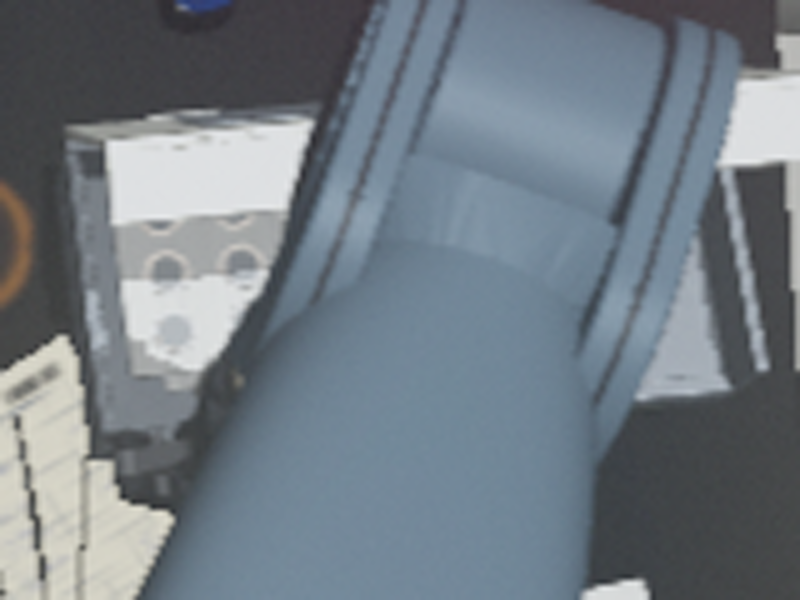

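The plate is over the left bay, inside the divider and wall. I have now viewed 16 pictures against the limit of 14, so I've overrun it. I'll view no more and work from numbers alone. Lowering the plate.

```bash
python3 steer.py '0.001,0,0.004,0,0,0,0 | 0.001,0,0.01,0,0,0,0 | 0.001,0,0.016,0,0,0,0 | 0.001,0,0.021,0,0,0,0 | 0.001,0,0.025,0,0,0,0 | 0.001,0,0.028,0,0,0,0 | 0.001,0,0.03,0,0,0,0 | 0.001,0,0.031,0,0,0,0 | 0.001,0,0.032,0,0,0,0 | 0.001,0,0.033,0,0,0,0 | 0.001,0,0.0336,0,0,0,0 | 0.001,0,0.0336,0,0,0,0'; python3 pl.py 0 .091 .0265
```

```text
clock: 23.58
tool_pos: [0.5424, -0.1273, 0.0604]
tool_rot: [-0.057, 0.998, -0.001, 0.001]
force: [-0.8, -0.0, -1.6]
grip_width: 0.14
gripper_force: 115.6
(np.float64(-173.45), array([ 0.0011, -0.001 ])) [-0.35  0.16 -0.12  1.29 -0.   -0.46]
TCP [ 0.5428 -0.1267  0.0601] delta [-0.0004  0.0005  0.0003] [-0.0011  0.001  -0.    ]
```

```bash
python3 steer.py '0.004,0,0,0,0,0,0 | 0.01,0,0,0,0,0,0 | 0.018,0,0,0,0,0,0 | 0.027,0,0,0,0,0,0 | 0.037,0,0,0,0,0,0 | 0.048,0,0,0,0,0,0 | 0.06,0,0,0,0,0,0 | 0.074,0,0,0,0,0,0 | 0.089,0,0,0,0,0,0 | 0.105,0,0,0,0,0,0 | 0.12,0,0,0,0,0,0 | 0.13,0,0,0,0,0,0'; python3 steer.py '0,0,-0.02,0,0,0,0 | 0,0,-0.05,0,0,0,0 | 0,0,-0.08,0,0,0,0 | 0.03,0.0,-0.09,0,0,0,0 | 0.06,0.03,-0.09,0,0,0,0 | 0.07,0.06,-0.09,0,0,0,0 | 0.07,0.07,-0.09,0,0,0,0 | 0.07,0.07,-0.09,0,0,0,0'
cat > look.py <<'E'
# robust wells on top picture: bright plates hold grey wells, find rect of plates and wells by case/desk height
import sys; from h import *
n=sys.argv[1]; z=float(sys.argv[2]) if len(sys.argv)>2 else .016
c,im=shot("top",n); r=tplates(c,im,z)
for k in r: print(*k,"corr",(k[2]-BIAS[:2]).round(4),"case",w2case(k[2]-BIAS[:2]).round(4))
E
python3 look.py t14; echo floor; python3 look.py t14 .036
```

```text
clock: 24.58
tool_pos: [0.4109, -0.1419, 0.0598]
tool_rot: [-0.057, 0.998, -0.0, -0.0]
force: [-0.3, -0.5, -2.9]
grip_width: 0.14
gripper_force: 115.7
clock: 25.25
tool_pos: [0.3347, -0.0789, 0.1501]
tool_rot: [-0.058, 0.998, -0.0, 0.001]
force: [0.3, -1.0, -1.8]
grip_width: 0.148
gripper_force: 115.7
195 [482.8 285.1] [ 0.4856 -0.2768] 105.1 [0.0519 0.0394] corr [ 0.4841 -0.2764] case [-0.1824 -0.0496]
200 [482.8 285.1] [ 0.4857 -0.2768] 105.6 [0.052  0.0394] corr [ 0.4842 -0.2764] case [-0.1823 -0.0496]
205 [482.7 285.1] [ 0.4856 -0.2767] 105.4 [0.0521 0.0396] corr [ 0.4841 -0.2763] case [-0.1823 -0.0495]
210 [482.7 285.2] [ 0.4855 -0.2767] 104.9 [0.0524 0.04  ] corr [ 0.484  -0.2763] case [-0.1824 -0.0495]
floor
195 [482.8 285.1] [ 0.4828 -0.2714] 105.0 [0.051  0.0387] corr [ 0.4813 -0.271 ] case [-0.1845 -0.0439]
200 [482.8 285.1] [ 0.4828 -0.2713] 105.6 [0.051  0.0387] corr [ 0.4813 -0.2709] case [-0.1845 -0.0438]
205 [482.7 285.1] [ 0.4827 -0.2712] 105.5 [0.0512 0.0389] corr [ 0.4812 -0.2708] case [-0.1846 -0.0437]
210 [482.7 285.2] [ 0.4826 -0.2712] 104.9 [0.0515 0.0393] corr [ 0.4811 -0.2708] case [-0.1847 -0.0437]
215 [482.7 285.2] [ 0.4825 -0.2711] 104.0 [0.0518 0.0393] corr [ 0.481  -0.2707] case [-0.1848 -0.0436]
```

```bash
cat > prof.py <<'E'
import sys; from h import *
n,yc=sys.argv[1],float(sys.argv[2]); im=cv2.imread(f"pics/{n}.png"); c=cam("top"); V=cv2.cvtColor(im,cv2.COLOR_BGR2HSV)[...,2]
def line(P):
    W=np.array([np.append(case2w(x,y,z)[:2],z)+BIAS for x,y,z in P]); px=proj(c,W).astype(np.float32); return cv2.remap(V,px[:,:1],px[:,1:],cv2.INTER_LINEAR).ravel().tolist()
ys=np.arange(yc+.052,yc-.053,-.004); print("y mm",(ys*1000).round().astype(int).tolist())
for x in (-.035,-.02): print("x",x,line([(x,y,.036) for y in ys]))
xs=np.arange(-.075,.02,.003); print("x mm",(xs*1000).round().astype(int).tolist()); print("y=mid",line([(x,yc,.036) for x in xs])); print("y=+.02",line([(x,yc+.03,.036) for x in xs]))
E
python3 prof.py t14 .091
python3 - <<'E'
from h import *
pick([.4501,-.1056],102.9,-.075,.10)
E
```

```text
y mm [143, 139, 135, 131, 127, 123, 119, 115, 111, 107, 103, 99, 95, 91, 87, 83, 79, 75, 71, 67, 63, 59, 55, 51, 47, 43, 39]
x -0.035 [91, 112, 188, 169, 175, 223, 225, 220, 201, 201, 210, 224, 223, 225, 225, 216, 210, 197, 208, 218, 224, 220, 197, 137, 208, 197, 185]
x -0.02 [86, 120, 191, 177, 189, 224, 224, 225, 223, 217, 223, 224, 223, 224, 224, 223, 213, 205, 209, 215, 224, 221, 199, 141, 211, 196, 185]
x mm [-75, -72, -69, -66, -63, -60, -57, -54, -51, -48, -45, -42, -39, -36, -33, -30, -27, -24, -21, -18, -15, -12, -9, -6, -3, 0, 3, 6, 9, 12, 15, 18]
y=mid [84, 89, 122, 193, 184, 161, 186, 186, 175, 146, 213, 225, 224, 225, 225, 225, 226, 224, 224, 225, 224, 224, 224, 224, 221, 181, 169, 170, 170, 170, 168, 167]
y=+.02 [97, 90, 123, 191, 191, 188, 188, 188, 185, 156, 207, 225, 225, 225, 225, 225, 224, 224, 224, 224, 224, 224, 224, 224, 210, 171, 171, 171, 171, 170, 170, 169]
TCP [0.4008 0.116  0.1336] delta [-0.087   0.188   0.0162] [-5.0000e-04  3.4000e-03  1.4609e+00]
```

P1 stands in the left bay at y ≈ 55–126 and x from about -46, so it is centred and square. On to P2.

```bash
python3 steer.py '-0.007,0.016,0,0,0,0.12,0 | -0.014,0.031,0,0,0,0.24,0 | -0.022,0.047,0,0,0,0.36,0 | -0.029,0.062,0,0,0,0.48,0 | -0.036,0.078,0,0,0,0.6,0 | -0.043,0.093,0,0,0,0.72,0 | -0.05,0.109,0,0,0,0.84,0 | -0.058,0.125,0,0,0,0.96,0 | -0.065,0.14,0,0,0,1.08,0 | -0.072,0.156,0,0,0,1.2,0 | -0.08,0.171,0,0,0,1.32,0 | -0.087,0.188,0,0,0,1.44,0' >/dev/null; python3 steer.py '0,0,0,0,0,0.02,0 | 0,0,0,0,0,0.02,0 | 0,0,0,0,0,0.02,0'; python3 look.py t15
python3 - <<'E'
from h import *
pick([.4501,-.1056],102.9,-.075,.05)
E
```

```text
clock: 26.6
tool_pos: [0.4009, 0.1156, 0.1495]
tool_rot: [0.623, 0.782, -0.001, 0.0]
force: [1.2, -0.7, -1.6]
grip_width: 0.14
gripper_force: 115.7
195 [482.8 285.1] [ 0.4856 -0.2769] 104.9 [0.0519 0.0394] corr [ 0.4841 -0.2765] case [-0.1824 -0.0497]
200 [482.8 285.1] [ 0.4857 -0.2768] 105.6 [0.052  0.0395] corr [ 0.4842 -0.2764] case [-0.1823 -0.0496]
205 [482.8 285.1] [ 0.4856 -0.2767] 105.3 [0.0521 0.0394] corr [ 0.4841 -0.2763] case [-0.1823 -0.0495]
210 [482.7 285.2] [ 0.4855 -0.2766] 104.8 [0.0524 0.04  ] corr [ 0.484  -0.2762] case [-0.1824 -0.0494]
TCP [0.4008 0.116  0.0836] delta [0.0006 0.0002 0.066 ] [-0.0003  0.0014  0.0003]
```

```bash
sed -i 's/for lv in (195,200,205,210,215)/for lv in (195,205,210,213,215,217,219,221,223)/; s/cs\[i\])<80\*k\*k/cs[i])<110*k*k/' h.py
python3 - <<'E'
from h import *
im=cv2.imread("pics/t15.png"); c=cam("top")
for r in tplates(c,im): print(*r)
hsv=cv2.cvtColor(im,cv2.COLOR_BGR2HSV)
print("V"); [print(y,hsv[y,378:432:2,2].tolist()) for y in range(276,326,4)]
print("S"); [print(y,hsv[y,378:432:2,1].tolist()) for y in (284,300,312)]
E
```

```text
195 [482.8 285.1] [ 0.4856 -0.2769] 104.9 [0.0519 0.0394]
205 [482.8 285.1] [ 0.4856 -0.2767] 105.3 [0.0521 0.0394]
210 [482.7 285.2] [ 0.4855 -0.2766] 104.8 [0.0524 0.04  ]
213 [482.7 285.2] [ 0.4855 -0.2766] 104.8 [0.0526 0.0401]
217 [403.4 299.5] [ 0.4518 -0.1062] 102.8 [0.0521 0.0394]
219 [403.4 299.5] [ 0.4518 -0.1061] 102.6 [0.052  0.0393]
221 [403.4 299.5] [ 0.4517 -0.1061] 103.0 [0.052  0.0392]
223 [403.4 299.5] [ 0.4517 -0.1061] 103.2 [0.052  0.0392]
V
276 [210, 201, 205, 204, 176, 213, 209, 216, 214, 205, 211, 208, 213, 202, 204, 214, 216, 216, 123, 85, 84, 82, 84, 81, 81, 81, 81]
280 [211, 211, 210, 172, 204, 204, 204, 207, 211, 216, 215, 212, 215, 217, 210, 108, 84, 88, 143, 219, 220, 105, 85, 81, 81, 81, 78]
284 [211, 199, 215, 177, 212, 215, 216, 217, 216, 198, 225, 223, 228, 229, 228, 228, 228, 228, 228, 228, 227, 192, 82, 82, 82, 80, 80]
288 [200, 218, 224, 228, 229, 228, 228, 228, 228, 228, 228, 214, 223, 220, 228, 228, 219, 200, 199, 209, 218, 227, 105, 82, 82, 80, 81]
292 [216, 185, 228, 228, 224, 211, 204, 216, 228, 228, 209, 200, 200, 200, 228, 228, 219, 200, 199
[... 640 characters left out ...]
 228, 228, 228, 227, 228, 227, 227, 228, 227, 228, 226, 202, 135, 79, 77]
316 [84, 83, 81, 86, 170, 228, 227, 229, 227, 227, 228, 228, 227, 226, 185, 133, 113, 84, 80, 79, 79, 79, 79, 77, 78, 77, 79]
320 [80, 98, 82, 82, 81, 158, 128, 109, 84, 83, 82, 82, 83, 82, 81, 81, 81, 79, 79, 81, 80, 79, 78, 76, 78, 76, 76]
324 [78, 88, 80, 81, 81, 83, 82, 81, 81, 80, 81, 81, 78, 78, 80, 79, 80, 80, 79, 80, 77, 78, 77, 77, 75, 76, 73]
S
284 [15, 8, 17, 16, 14, 18, 17, 18, 18, 4, 2, 5, 4, 4, 4, 3, 4, 4, 4, 4, 3, 4, 6, 3, 6, 6, 3]
300 [6, 6, 6, 4, 6, 6, 4, 3, 6, 3, 4, 4, 4, 4, 3, 4, 4, 4, 4, 5, 4, 4, 6, 4, 13, 10, 3]
312 [9, 9, 6, 9, 5, 4, 4, 8, 11, 6, 6, 4, 4, 4, 4, 3, 4, 4, 4, 4, 4, 4, 5, 4, 6, 3, 10]
```

P2 is unmoved. Lowering beside it and checking the alignment.

```bash
python3 steer.py '0,0,0.03,0,0.001,0,0 | 0,0,0.06,0,0.001,0,0 | 0,0,0.085,0,0.001,0,0 | 0,0,0.1,0,0.001,0,0 | 0,0,0.109,0,0.001,0,0 | 0,0,0.112,0,0.001,0,0 | 0,0,0.112,0,0.001,0,0 | 0,0,0.112,0,0.001,0,0'; python3 look.py t16
python3 - <<'E'
from h import *
im=cv2.imread("pics/t16.png"); c=cam("top"); print(yaw())
print(blade_vs(c,im,np.array([.4518,-.1061]),102.9,.0058))
pick([.4501,-.1056],102.9,.045,.004)
E
```

```text
clock: 27.32
tool_pos: [0.4016, 0.116, 0.039]
tool_rot: [0.623, 0.782, 0.001, 0.001]
force: [-0.2, 0.3, -0.8]
grip_width: 0.148
gripper_force: 115.9
195 [482.8 285.1] [ 0.4857 -0.2768] 105.2 [0.052  0.0394] corr [ 0.4842 -0.2764] case [-0.1823 -0.0496]
205 [482.7 285.1] [ 0.4856 -0.2767] 105.2 [0.0522 0.0397] corr [ 0.4841 -0.2763] case [-0.1823 -0.0495]
210 [482.7 285.2] [ 0.4855 -0.2767] 104.9 [0.0525 0.0401] corr [ 0.484  -0.2763] case [-0.1824 -0.0495]
215 [403.4 299.5] [ 0.4518 -0.1062] 102.8 [0.0521 0.0392] corr [ 0.4503 -0.1058] case [-0.1965  0.1237]
217 [403.4 299.5] [ 0.4518 -0.1062] 102.6 [0.052  0.0393] corr [ 0.4503 -0.1058] case [-0.1965  0.1237]
219 [403.4 299.5] [ 0.4517 -0.1062] 103.1 [0.0519 0.0392] corr [ 0.4502 -0.1058] case [-0.1966  0.1237]
221 [403.4 299.5] [ 0.4517 -0.1061] 103.0 [0.052  0.0392] corr [ 0.4502 -0.1057] case [-0.1966  0.1238]
223 [403.4 299.5] [ 0.4516 -0.1061] 103.0 [0.0521 0.0392] corr [ 0.4501 -0.1057] case [-0.1967  0.1238]
(np.float64(102.88), array([0.0034, 0.0005]))
[[-79.7, 1.6, 42.9], [-83.7, 1.9, 42.3], [-87.7, 1.9, 42.9], [-91.7, 1.9, 42.9], [-95.7, 1.7, 43.2], [-99.7, 1.9, 43.5]]
0.0017881074406066882
TCP [ 0.4276 -0.001   0.0376] delta [-0.1199 -0.0012  0.0018] [ 0.0034  0.0003 -0.0003]
```

```bash
python3 steer.py '0,-0.0015,0.001,0,0,0,0 | -0.01,-0.0015,0.001,0,0,0,0 | -0.022,-0.0015,0.001,0,0,0,0 | -0.034,-0.0015,0.001,0,0,0,0 | -0.046,-0.0015,0.001,0,0,0,0 | -0.058,-0.0015,0.001,0,0,0,0 | -0.07,-0.0015,0.001,0,0,0,0 | -0.082,-0.0015,0.001,0,0,0,0 | -0.094,-0.0015,0.001,0,0,0,0 | -0.105,-0.0015,0.001,0,0,0,0 | -0.114,-0.0015,0.001,0,0,0,0 | -0.12,-0.0015,0.001,0,0,0,0'; python3 steer.py '0,0,0,0,0,0,0 | 0,0,0,0,0,0,0'; python3 look.py t17 | grep -v "48[0-9]\.";  python3 - <<'E'
from h import *
print(yaw());pick([.4501,-.1056],102.9,.045,.004)
E
```

```text
clock: 28.37
tool_pos: [0.4264, -0.0024, 0.0372]
tool_rot: [0.624, 0.782, 0.0, 0.001]
force: [0.3, 0.1, -2.3]
grip_width: 0.147
gripper_force: 115.9
clock: 28.53
tool_pos: [0.4259, -0.0013, 0.0369]
tool_rot: [0.623, 0.782, 0.0, -0.0]
force: [-0.2, 0.0, -1.2]
grip_width: 0.14
gripper_force: 115.9
(np.float64(102.89), array([0.0001, 0.0006]))
TCP [ 0.4276 -0.001   0.0376] delta [-0.0004  0.0017 -0.0008] [ 0.0003 -0.0006 -0.0001]
```

Run:
```python
from h import *
im=cv2.imread("pics/t17.png"); hsv=cv2.cvtColor(im,cv2.COLOR_BGR2HSV); i0=cv2.imread("pics/t16.png"); d=np.abs(im.astype(int)-i0).max(2)
print("changed px in plate area", [(y,d[y,378:430:2].tolist()) for y in (284,292,300,308,316)])
for r in tplates(cam("top"),im): print(*r)
```

```text
changed px in plate area [(284, [83, 67, 84, 44, 102, 128, 98, 95, 106, 86, 100, 99, 110, 1, 1, 1, 1, 1, 1, 1, 0, 1, 5, 7, 7, 7]), (292, [101, 70, 110, 117, 153, 94, 75, 87, 134, 104, 81, 83, 11, 2, 1, 0, 2, 2, 1, 1, 1, 1, 0, 5, 5, 7]), (300, [74, 55, 32, 109, 128, 102, 104, 118, 111, 102, 105, 23, 1, 1, 1, 1, 1, 1, 0, 0, 1, 1, 1, 0, 6, 6]), (308, [66, 66, 64, 49, 94, 83, 74, 73, 54, 65, 49, 0, 2, 1, 0, 1, 1, 1, 1, 1, 1, 1, 0, 2, 1, 7]), (316, [58, 55, 37, 54, 39, 96, 125, 93, 89, 102, 2, 1, 0, 1, 2, 3, 4, 11, 10, 6, 9, 7, 4, 5, 8, 5])]
195 [482.8 285.1] [ 0.4856 -0.2769] 104.9 [0.052  0.0394]
205 [482.7 285.2] [ 0.4856 -0.2767] 105.3 [0.0522 0.0396]
```

The gripper hides half the plate, but the visible half is unchanged pixel for pixel, so P2 has not moved. Lifting.

```bash
python3 steer.py '0,0,-0.003,0,0,0,0 | 0,0,-0.005,0,0,0,0 | 0,0,-0.007,0,0,0,0 | 0,0,-0.009,0,0,0,0 | 0,0,-0.012,0,0,0,0 | 0,0,-0.016,0,0,0,0 | 0,0,-0.021,0,0,0,0 | 0,0,-0.027,0,0,0,0 | 0,0,-0.034,0,0,0,0 | 0,0,-0.042,0,0,0,0 | 0,0,-0.049,0,0,0,0 | 0,0,-0.054,0,0,0,0'; python3 steer.py '0,0,-0.005,0,0,0,0 | 0,0,-0.011,0,0,0,0 | 0,0,-0.017,0,0,0,0 | 0,0,-0.023,0,0,0,0 | 0,0,-0.028,0,0,0,0 | 0,0,-0.031,0,0,0,0 | 0,0,-0.031,0,0,0,0'; python3 pl.py -.1 0 .09
```

```text
clock: 29.58
tool_pos: [0.4266, -0.0013, 0.0923]
tool_rot: [0.623, 0.782, 0.001, 0.001]
force: [-0.4, -0.9, -1.9]
grip_width: 0.146
gripper_force: 115.8
clock: 30.17
tool_pos: [0.4265, -0.0013, 0.1228]
tool_rot: [0.623, 0.782, 0.001, 0.001]
force: [0.4, 0.8, -2.3]
grip_width: 0.141
gripper_force: 115.8
(np.float64(102.9), array([ 0.002 , -0.0001])) [-0.16 -0.21 -0.36  1.42  0.    1.19]
TCP [ 0.4538 -0.2285  0.1236] delta [-0.2276 -0.0241 -0.0007] [ 1.20e-03  1.90e-03 -1.46e+00]
```

```bash
python3 steer.py '-0.003,0,0,0,0,-0.018,0 | -0.008,-0.001,0,0,0,-0.053,0 | -0.016,-0.002,0,0,0,-0.105,0 | -0.027,-0.003,0,0,0,-0.175,0 | -0.04,-0.004,0,0,0,-0.257,0 | -0.053,-0.006,0,0,0,-0.34,0 | -0.066,-0.007,0,0,0,-0.423,0 | -0.078,-0.008,0,0,0,-0.5,0 | -0.088,-0.009,0,0,0,-0.565,0 | -0.095,-0.01,0,0,0,-0.612,0 | -0.1,-0.011,0,0,0,-0.643,0 | -0.102,-0.011,0,0,0,-0.657,0'; python3 steer.py '0,0,0,0,0,0,0 | 0,0,0,0,0,0,0'; python3 pl.py -.1 0 .09
```

```text
clock: 31.17
tool_pos: [0.4374, -0.1039, 0.1212]
tool_rot: [0.337, 0.941, -0.0, -0.0]
force: [0.1, 0.3, -2.4]
grip_width: 0.142
gripper_force: 115.7
clock: 31.33
tool_pos: [0.4376, -0.1029, 0.1214]
tool_rot: [0.338, 0.941, 0.0, -0.0]
force: [-0.4, -0.1, -2.4]
grip_width: 0.142
gripper_force: 115.7
(np.float64(140.51), array([-0.0004,  0.0006])) [-0.38 -0.15 -0.31  1.41  0.    0.31]
TCP [ 0.4538 -0.2285  0.1236] delta [-0.0924 -0.0866 -0.0022] [ 5.000e-04 -6.000e-04 -8.036e-01]
```

```bash
python3 steer.py '-0.001,-0.001,0,0,0,-0.008,0 | -0.005,-0.004,0,0,0,-0.04,0 | -0.012,-0.011,0,0,0,-0.104,0 | -0.022,-0.021,0,0,0,-0.193,0 | -0.033,-0.031,-0.001,0,0,-0.289,0 | -0.045,-0.042,-0.001,0,0,-0.394,0 | -0.057,-0.054,-0.002,0,0,-0.498,0 | -0.068,-0.064,-0.002,0,0,-0.595,0 | -0.078,-0.073,-0.002,0,0,-0.675,0 | -0.085,-0.08,-0.002,0,0,-0.739,0 | -0.09,-0.084,-0.002,0,0,-0.78,0 | -0.092,-0.087,-0.002,0,0,-0.804,0'; python3 steer.py '0,0,0,0,0,0,0 | 0,0,0,0,0,0,0'; python3 pl.py -.1 0 .09; python3 look.py t18 .0965
python3 - <<'E'
from h import *
im=cv2.imread("pics/t18.png"); c=cam("top"); V=cv2.cvtColor(im,cv2.COLOR_BGR2HSV)[...,2]
def line(P):
    W=np.array([np.append(case2w(x,y,z)[:2],z)+BIAS for x,y,z in P]); px=proj(c,W).astype(np.float32); return cv2.remap(V,px[:,:1],px[:,1:],cv2.INTER_LINEAR).ravel().tolist()
ys=np.arange(.048,-.049,-.004); print((ys*1000).round().astype(int).tolist())
for x in (-.115,-.09,-.07): print(line([(x,y,.0965) for y in ys]))
xs=np.arange(-.15,-.04,.004); print((xs*1000).round().astype(int).tolist()); print(line([(x,.03,.0965) for x in xs]),line([(x,-.03,.0965) for x in xs]))
E
```

```text
clock: 32.33
tool_pos: [0.4539, -0.2295, 0.1237]
tool_rot: [-0.058, 0.998, -0.0, 0.0]
force: [0.6, 0.5, -2.4]
grip_width: 0.142
gripper_force: 115.6
clock: 32.5
tool_pos: [0.4536, -0.2285, 0.1237]
tool_rot: [-0.057, 0.998, 0.0, 0.0]
force: [0.1, 0.2, -1.9]
grip_width: 0.146
gripper_force: 115.6
(np.float64(-173.42), array([0.0001, 0.0004])) [-0.6   0.01 -0.16  1.41  0.   -0.71]
TCP [ 0.4538 -0.2285  0.1236] delta [-0.0002 -0.0001  0.0001] [0.0004 0.0001 0.0004]
217 [460.9 238.8] [ 0.5679 -0.2143] 45.3 [0.0523 0.0335] corr [ 0.5664 -0.2139] case [-0.0935  0.0031]
219 [462.6 237.3] [ 0.5713 -0.2177] 24.9 [0.0544 0.0325] corr [ 0.5698 -0.2173] case [-0.0905 -0.0007]
223 [296.3 219. ] [0.6039 0.1217] 66.5 [0.0478 0.0253] corr [0.6024 0.1221] case [-0.0194  0.3328]
[48, 44, 40, 36, 32, 28, 24, 20, 16, 12, 8, 4, 0, -4, -8, -12, -16, -20, -24, -28, -32, -36, -40, -44, -48]
[77, 77, 86, 208, 226, 226, 226, 224, 225, 223, 224, 225, 224, 225, 224, 223, 223, 221, 222, 222, 203, 96, 79, 79, 78]
[80, 82, 84, 213, 225, 226, 225, 224, 223, 223, 224, 223, 222, 223, 224, 224, 224, 221, 222, 222, 200, 96, 83, 83, 82]
[159, 167, 172, 209, 224, 224, 213, 196, 197, 215, 223, 220, 220, 214, 199, 194, 195, 209, 223, 221, 215, 187, 187, 187, 189]
[-150, -146, -142, -138, -134, -130, -126, -122, -118, -114, -110, -106, -102, -98, -94, -90, -86, -82, -78, -74, -70, -66, -62, -58, -54, -50, -46, -42]
[69, 92, 171, 171, 171, 171, 173, 214, 226, 226, 226, 226, 226, 226, 225, 226, 225, 225, 225, 218, 225, 224, 224, 206, 189, 188, 188, 189] [70, 98, 220, 220, 219, 220, 220, 219, 219, 219, 220, 219, 219, 220, 219, 219, 220, 219, 218, 219, 219, 219, 218, 210, 213, 210, 218, 213]
```

P2 is at case (-100, +1.7) mm and square. Into the middle bay with -1.5 mm correction.

```bash
python3 steer.py '0,0,0.004,0,0,0,0 | 0,-0.001,0.01,0,0,0,0 | 0,-0.0015,0.017,0,0,0,0 | 0,-0.0015,0.024,0,0,0,0 | 0,-0.0015,0.028,0,0,0,0 | 0,-0.0015,0.03,0,0,0,0 | -0.002,-0.0015,0.03,0,0,0,0 | -0.007,-0.0015,0.03,0,0,0,0 | -0.014,-0.0015,0.03,0,0,0,0 | -0.022,-0.0015,0.03,0,0,0,0 | -0.03,-0.0015,0.03,0,0,0,0 | -0.038,-0.0015,0.03,0,0,0,0'; python3 steer.py '-0.008,0,0,0,0,0,0 | -0.016,0,0,0,0,0,0 | -0.024,0,0,0,0,0,0 | -0.032,0,0,0,0,0,0 | -0.04,0,0,0,0,0,0 | -0.048,0,0,0,0,0,0 | -0.055,0,0,0,0,0,0 | -0.06,0,0,0,0,0,0 | -0.062,0,0,0,0,0,0 | -0.062,0,0,0,0,0,0'; python3 pl.py 0 0 .0265
```

```text
clock: 33.55
tool_pos: [0.4929, -0.2258, 0.0942]
tool_rot: [-0.058, 0.998, -0.0, 0.001]
force: [0.5, -0.0, -1.9]
grip_width: 0.145
gripper_force: 115.6
clock: 34.38
tool_pos: [0.5536, -0.2186, 0.0938]
tool_rot: [-0.058, 0.998, 0.0, 0.0]
force: [0.2, 0.1, -2.2]
grip_width: 0.146
gripper_force: 115.6
(np.float64(-173.38), array([0.0003, 0.0002])) [-0.49  0.24  0.04  1.37  0.   -0.6 ]
TCP [ 0.5531 -0.2171  0.0601] delta [0.0003 0.0015 0.0337] [0.0002 0.0003 0.0013]
```

```bash
python3 steer.py '0,0,0.004,0,0,0,0 | 0,0,0.01,0,0,0,0 | 0,0,0.016,0,0,0,0 | 0,0,0.021,0,0,0,0 | 0,0,0.025,0,0,0,0 | 0,0,0.028,0,0,0,0 | 0,0,0.03,0,0,0,0 | 0,0,0.031,0,0,0,0 | 0,0,0.032,0,0,0,0 | 0,0,0.033,0,0,0,0 | 0,0,0.0337,0,0,0,0 | 0,0,0.0337,0,0,0,0'; python3 pl.py 0 0 .0265; python3 steer.py '0.004,0,0,0,0,0,0 | 0.01,0,0,0,0,0,0 | 0.018,0,0,0,0,0,0 | 0.027,0,0,0,0,0,0 | 0.037,0,0,0,0,0,0 | 0.048,0,0,0,0,0,0 | 0.06,0,0,0,0,0,0 | 0.074,0,0,0,0,0,0 | 0.089,0,0,0,0,0,0 | 0.105,0,0,0,0,0,0 | 0.12,0,0,0,0,0,0 | 0.13,0,0,0,0,0,0'; python3 steer.py '0,0,-0.02,0,0,0,0 | 0,0,-0.05,0,0,0,0 | 0,0,-0.08,0,0,0,0 | 0.01,0.02,-0.09,0,0,0,0 | 0.03,0.05,-0.09,0,0,0,0 | 0.05,0.09,-0.09,0,0,0,0 | 0.05,0.13,-0.09,0,0,0,0 | 0.05,0.15,-0.09,0,0,0,0 | 0.05,0.15,-0.09,0,0,0,0'; python3 look.py t19; python3 prof.py t19 0;  python3 - <<'E'
from h import *
print(robot.sense()["joints"].round(2));pick([.4841,-.2764],105.3,-.075,.10)
E
```

```text
clock: 35.38
tool_pos: [0.5534, -0.2187, 0.0604]
tool_rot: [-0.058, 0.998, -0.0, 0.0]
force: [0.9, -0.1, -1.7]
grip_width: 0.143
gripper_force: 115.6
(np.float64(-173.39), array([ 0.0009, -0.    ])) [-0.49  0.26 -0.01  1.3   0.   -0.6 ]
TCP [ 0.5531 -0.2171  0.0601] delta [0.0001 0.0016 0.0003] [-0.0001  0.0009  0.001 ]
clock: 36.38
tool_pos: [0.4219, -0.2335, 0.06]
tool_rot: [-0.057, 0.998, 0.0, -0.0]
force: [-0.2, -0.1, -2.6]
grip_width: 0.147
gripper_force: 115.6
clock: 37.13
tool_pos: [0.3556, -0.087, 0.1502]
tool_rot: [-0.06, 0.998, 0.001, 0.001]
force: [0.6, -1.3, -1.3]
grip_width: 0.144
gripper_force: 115.7
210 [485.  285.4] [ 0.4851 -0.2815] 55.8 [0.0485 0.0394] corr [ 0.4836 -0.2811] case [-0.1834 -0.0542]
213 [486.1 282.7] [ 0.4911 -0.2842] 81.9 [0.0495 0.0335] corr [ 0.4896 -0.2838] case [-0.1777 -0.0576]
215 [487. 282.] [ 0.4925 -0.286 ] 93.7 [0.0537 0.0361] corr [ 0.491  -0.2856] case [-0.1765 -0.0596]
y mm [52, 48, 44, 40, 36, 32, 28, 24, 20, 16, 12, 8, 4, 0, -4, -8, -12, -16, -20, -24, -28, -32, -36, -40, -44, -48, -52]
x -0.035 [156, 195, 205, 147, 185, 221, 222, 222,
[... 157 characters left out ...]
7, 222, 220, 222, 222, 222, 208, 208, 213, 220, 221, 217, 193, 150, 145, 208, 185]
x mm [-75, -72, -69, -66, -63, -60, -57, -54, -51, -48, -45, -42, -39, -36, -33, -30, -27, -24, -21, -18, -15, -12, -9, -6, -3, 0, 3, 6, 9, 12, 15, 18]
y=mid [83, 92, 122, 187, 181, 161, 185, 185, 184, 167, 192, 221, 221, 222, 221, 222, 222, 222, 221, 222, 222, 221, 221, 221, 200, 169, 169, 169, 168, 169, 169, 168]
y=+.02 [83, 92, 119, 187, 188, 187, 186, 187, 184, 139, 180, 222, 222, 222, 222, 223, 223, 223, 223, 222, 222, 222, 222, 222, 219, 189, 171, 171, 171, 170, 170, 170]
[-0.43 -0.38 -0.44  1.51  0.   -0.55]
TCP [ 0.4256 -0.0571  0.1336] delta [-0.0723  0.0235  0.0168] [7.0000e-04 1.8000e-03 1.4223e+00]
```

P2 stands in the middle bay at y ≈ -35…36. P3's well reading differs now, so I'll turn to the approach heading away from it and look again.

```bash
python3 steer.py '-0.005,0.005,0,0,0,0.12,0 | -0.01,0.01,0,0,0,0.24,0 | -0.015,0.015,0,0,0,0.36,0 | -0.02,0.02,0,0,0,0.48,0 | -0.025,0.025,0,0,0,0.6,0 | -0.03,0.03,0,0,0,0.72,0 | -0.035,0.035,0,0,0,0.84,0 | -0.04,0.04,0,0,0,0.96,0 | -0.045,0.045,0,0,0,1.08,0 | -0.05,0.05,0,0,0,1.2,0 | -0.055,0.055,0,0,0,1.32,0 | -0.06,0.06,0,0,0,1.42,0' >/dev/null; python3 steer.py '0,0,0,0,0,0,0 | 0,0,0,0,0,0,0 | 0,0,0,0,0,0,0'; python3 look.py t20
python3 - <<'E'
from h import *
im=cv2.imread("pics/t20.png"); hsv=cv2.cvtColor(im,cv2.COLOR_BGR2HSV); c=cam("top")
m=(hsv[...,2]>150)&(hsv[...,1]<15)
m[:,:350]=0; m[:240]=0; m[340:]=0; m[:,525:]=0
for k in blobs(m,300,4000): r=cv2.minAreaRect(k); print(r, toz(c,r[0],.016)[0]-BIAS)
E
```

```text
clock: 38.43
tool_pos: [0.4097, -0.0246, 0.15]
tool_rot: [0.607, 0.795, -0.0, 0.0]
force: [0.5, -0.3, -2.2]
grip_width: 0.141
gripper_force: 115.7
195 [482.8 285.1] [ 0.4856 -0.2768] 105.0 [0.052  0.0394] corr [ 0.4841 -0.2764] case [-0.1824 -0.0496]
205 [482.7 285.1] [ 0.4856 -0.2767] 105.1 [0.0522 0.0397] corr [ 0.4841 -0.2763] case [-0.1823 -0.0495]
210 [482.7 285.2] [ 0.4855 -0.2767] 105.1 [0.0524 0.04  ] corr [ 0.484  -0.2763] case [-0.1824 -0.0495]
213 [482.7 285.2] [ 0.4855 -0.2766] 105.1 [0.0527 0.0401] corr [ 0.484  -0.2762] case [-0.1824 -0.0494]
((482.8353271484375, 285.2588195800781), (33.62422180175781, 42.084510803222656), 77.47119140625) [ 0.48378958 -0.27646081  0.016     ]
```

P3 is unmoved at (0.4841, -0.2764), yaw 105.2°; the odd reading was a partial occlusion. Approaching.

Run:
```python
from h import *
pick([.4841,-.2764],105.2,-.075,.05); pick([.4841,-.2764],105.2,-.075,.004)
```

```text
TCP [ 0.4259 -0.057   0.0836] delta [-0.0355  0.0071  0.0665] [0.0002 0.0002 0.0015]
TCP [ 0.4259 -0.057   0.0376] delta [-0.0355  0.0071  0.1125] [0.0002 0.0002 0.0015]
```

```bash
python3 steer.py '-0.015,0.004,0.01,0,0,0.001,0 | -0.03,0.007,0.03,0,0,0.001,0 | -0.0355,0.007,0.06,0,0,0.001,0 | -0.0355,0.007,0.085,0,0,0.001,0 | -0.0355,0.007,0.1,0,0,0.001,0 | -0.0355,0.007,0.109,0,0,0.001,0 | -0.0355,0.007,0.1125,0,0,0.001,0 | -0.0355,0.007,0.1125,0,0,0.001,0 | -0.0355,0.007,0.1125,0,0,0.001,0'; python3 look.py t21
python3 - <<'E'
from h import *
im=cv2.imread("pics/t21.png"); c=cam("top"); print(yaw())
print(blade_vs(c,im,np.array([.4856,-.2768]),105.2,.0058))
pick([.4841,-.2764],105.2,.045,.004)
E
```

```text
clock: 39.23
tool_pos: [0.4268, -0.0566, 0.0387]
tool_rot: [0.607, 0.794, 0.001, 0.001]
force: [-0.3, 0.2, -0.9]
grip_width: 0.145
gripper_force: 115.8
195 [482.8 285.1] [ 0.4856 -0.2768] 104.9 [0.0521 0.0394] corr [ 0.4841 -0.2764] case [-0.1824 -0.0496]
205 [482.7 285.2] [ 0.4856 -0.2767] 105.5 [0.0522 0.0395] corr [ 0.4841 -0.2763] case [-0.1823 -0.0495]
213 [482.7 285.2] [ 0.4855 -0.2766] 105.0 [0.0526 0.0401] corr [ 0.484  -0.2762] case [-0.1824 -0.0494]
(np.float64(105.2), array([ 0.0032, -0.0007]))
[[-79.7, -3.9, 31.9], [-83.7, 1.3, 41.1], [-87.7, -2.1, 35.0], [-91.7, -3.8, 31.6], [-95.7, -3.3, 30.7], [-99.7, 1.9, 47.2]]
-0.0016598742723949796
TCP [ 0.4574 -0.1728  0.0376] delta [-0.12   -0.0013  0.0017] [0.0029 0.0015 0.0001]
```

Run:
```python
from h import *
im=cv2.imread("pics/t21.png"); c=cam("top")
for l in (120,140,219,222): print(l,blade_vs(c,im,np.array([.4856,-.2768]),105.2,.0058,l))
```

```text
[[-87.7, 1.0, 42.3], [-91.7, -3.6, 33.8], [-99.7, 2.0, 55.4]]
120 -0.00021090282503134525
[[-83.7, 2.3, 43.8], [-87.7, -1.0, 37.1], [-91.7, -3.8, 31.6], [-95.7, -3.6, 31.3], [-99.7, 1.7, 50.5]]
140 -0.0008718469957439846
[[-79.7, -2.7, 29.5], [-83.7, -2.7, 29.5], [-87.7, -2.4, 28.9], [-91.7, 0.0, 24.0], [-95.7, 0.0, 24.0], [-99.7, 0.0, 24.0]]
219 -0.001278519935986349
[[-79.7, -2.5, 29.2], [-83.7, -2.7, 29.5], [-87.7, -2.4, 28.9], [-91.7, 0.0, 24.0], [-95.7, 0.0, 24.0], [-99.7, 0.0, 24.0]]
222 -0.0012530963135591
```

The rows with the right blade width (42 mm) give +1 to +2 mm. That agrees with the robot's own reading (-1.3 mm to go), so I'm inserting with -1.4 mm.

```bash
python3 steer.py '0,-0.0014,0.001,0,0,0,0 | -0.01,-0.0014,0.001,0,0,0,0 | -0.022,-0.0014,0.001,0,0,0,0 | -0.034,-0.0014,0.001,0,0,0,0 | -0.046,-0.0014,0.001,0,0,0,0 | -0.058,-0.0014,0.001,0,0,0,0 | -0.07,-0.0014,0.001,0,0,0,0 | -0.082,-0.0014,0.001,0,0,0,0 | -0.094,-0.0014,0.001,0,0,0,0 | -0.105,-0.0014,0.001,0,0,0,0 | -0.114,-0.0014,0.001,0,0,0,0 | -0.12,-0.0014,0.001,0,0,0,0'; python3 steer.py '0,0,0,0,0,0,0 | 0,0,0,0,0,0,0'; python3 look.py t22
python3 - <<'E'
from h import *
print(yaw());pick([.4841,-.2764],105.2,.045,.004)
d=np.abs(cv2.imread("pics/t22.png").astype(int)-cv2.imread("pics/t21.png")).max(2)
print([(y,d[y,458:508:2].tolist()) for y in (270,278,286,294,302)])
E
```

```text
clock: 40.28
tool_pos: [0.4564, -0.1737, 0.0366]
tool_rot: [0.608, 0.794, 0.0, 0.0]
force: [0.4, 0.4, -1.8]
grip_width: 0.14
gripper_force: 115.8
clock: 40.45
tool_pos: [0.4559, -0.1724, 0.0366]
tool_rot: [0.608, 0.794, 0.0, -0.0]
force: [-0.2, 1.5, -1.0]
grip_width: 0.144
gripper_force: 115.8
223 [224.5 259.8] [0.531 0.281] 99.0 [0.0486 0.0096] corr [0.5295 0.2814] case [-0.0736  0.4994]
(np.float64(105.19), array([-0.0001,  0.0009]))
TCP [ 0.4574 -0.1728  0.0376] delta [-0.0011  0.0014 -0.0011] [ 0.0001 -0.0009 -0.0001]
[(270, [12, 63, 87, 90, 62, 75, 95, 90, 34, 109, 106, 107, 106, 106, 100, 107, 94, 97, 94, 97, 95, 55, 80, 76, 79]), (278, [72, 58, 144, 119, 93, 80, 93, 115, 123, 120, 93, 80, 76, 89, 111, 106, 78, 71, 70, 83, 100, 99, 38, 78, 76]), (286, [35, 54, 57, 126, 123, 122, 117, 118, 118, 115, 113, 112, 112, 109, 108, 108, 108, 108, 99, 108, 110, 107, 109, 63, 70]), (294, [56, 61, 71, 43, 118, 101, 89, 75, 77, 88, 112, 109, 95, 75, 73, 89, 109, 107, 105, 103, 91, 111, 111, 112, 79]), (302, [66, 70, 72, 78, 22, 116, 113, 112, 111, 113, 109, 109, 106, 73, 23, 45, 74, 76, 80, 76, 75, 76, 72, 70, 67])]
```

```bash
python3 snap.py scene s22
python3 - <<'E'
from h import *
P=np.array([.4841,-.2764,.016]); c=cam("scene"); a=np.radians(105.2); u=np.array([np.cos(a),np.sin(a),0]); v=np.array([-u[1],u[0],0])
K=[P+sx*.044*u+sy*.036*v for sx in(1,-1) for sy in(1,-1)]; print(proj(c,K).round(1).tolist())
A=cv2.imread("pics/s22.png").astype(int); B=cv2.imread("pics/s11.png").astype(int); d=np.abs(A-B).max(2)
[print(y,d[y,388:436:2].tolist()) for y in range(206,234,3)]
E
```

```text
[[421.8, 228.7], [393.1, 224.1], [427.3, 213.7], [400.1, 209.6]]
206 [5, 6, 2, 2, 2, 7, 7, 10, 5, 2, 4, 7, 7, 10, 2, 3, 2, 100, 86, 85, 86, 78, 5, 1]
209 [5, 5, 5, 6, 3, 6, 3, 71, 5, 3, 0, 6, 7, 11, 3, 4, 10, 10, 9, 9, 4, 2, 7, 6]
212 [1, 5, 6, 7, 5, 1, 129, 114, 9, 99, 140, 173, 169, 145, 103, 86, 63, 23, 4, 5, 3, 4, 4, 5]
215 [3, 3, 2, 2, 2, 122, 165, 175, 49, 181, 155, 157, 163, 164, 163, 119, 121, 93, 6, 1, 1, 3, 5, 2]
218 [2, 4, 1, 4, 79, 150, 78, 176, 132, 132, 120, 152, 164, 100, 12, 33, 29, 2, 1, 0, 3, 2, 4, 3]
221 [2, 3, 3, 5, 135, 133, 53, 128, 129, 182, 77, 143, 171, 18, 1, 1, 0, 1, 0, 5, 5, 4, 4, 4]
224 [3, 1, 2, 3, 135, 113, 123, 171, 170, 169, 78, 159, 174, 8, 1, 1, 1, 1, 1, 2, 3, 4, 3, 3]
227 [1, 3, 2, 2, 39, 40, 2, 6, 6, 22, 8, 117, 94, 1, 1, 1, 1, 0, 4, 4, 4, 5, 5, 3]
230 [2, 1, 2, 3, 4, 4, 2, 3, 4, 34, 76, 31, 117, 109, 97, 4, 2, 5, 3, 4, 4, 3, 3, 3]
233 [2, 3, 2, 1, 5, 18, 17, 17, 20, 21, 3, 41, 50, 84, 4, 2, 1, 3, 4, 2, 5, 4, 3, 2]
```

The unoccluded right corner of P3 in the scene camera is unchanged, so the plate has not been pushed. Lifting.

```bash
python3 steer.py '0,0,-0.003,0,0,0,0 | 0,0,-0.005,0,0,0,0 | 0,0,-0.007,0,0,0,0 | 0,0,-0.009,0,0,0,0 | 0,0,-0.012,0,0,0,0 | 0,0,-0.016,0,0,0,0 | 0,0,-0.021,0,0,0,0 | 0,0,-0.027,0,0,0,0 | 0,0,-0.034,0,0,0,0 | 0,0,-0.042,0,0,0,0 | 0,0,-0.049,0,0,0,0 | 0,0,-0.054,0,0,0,0'; python3 steer.py '0,0,-0.005,0,0,0,0 | 0,0,-0.011,0,0,0,0 | 0,0,-0.017,0,0,0,0 | 0,0,-0.023,0,0,0,0 | 0,0,-0.028,0,0,0,0 | 0,0,-0.032,0,0,0,0 | 0,0,-0.032,0,0,0,0'; python3 pl.py -.1 -.091 .09
```

```text
clock: 41.55
tool_pos: [0.4566, -0.1728, 0.0922]
tool_rot: [0.607, 0.794, 0.0, 0.001]
force: [0.2, -0.5, -2.7]
grip_width: 0.144
gripper_force: 115.7
clock: 42.13
tool_pos: [0.4566, -0.1728, 0.1239]
tool_rot: [0.607, 0.794, 0.0, 0.001]
force: [1.0, -0.5, -2.5]
grip_width: 0.142
gripper_force: 115.7
(np.float64(105.19), array([ 0.0021, -0.0008])) [-0.5  -0.05 -0.21  1.41  0.    0.81]
TCP [ 0.4642 -0.3189  0.1236] delta [-0.143  -0.031   0.0004] [ 6.0000e-04  2.4000e-03 -1.4201e+00]
```

```bash
python3 steer.py '-0.002,0,0,0,0,-0.017,0 | -0.005,-0.001,0,0,0,-0.051,0 | -0.01,-0.002,0,0,0,-0.102,0 | -0.017,-0.004,0,0,0,-0.17,0 | -0.025,-0.005,0,0,0,-0.25,0 | -0.033,-0.007,0,0,0,-0.33,0 | -0.041,-0.009,0,0,0,-0.41,0 | -0.049,-0.011,0,0,0,-0.486,0 | -0.055,-0.012,0,0,0,-0.55,0 | -0.06,-0.013,0,0,0,-0.596,0 | -0.063,-0.014,0,0,0,-0.626,0 | -0.064,-0.014,0,0,0,-0.639,0'; python3 steer.py '0,0,0,0,0,0,0 | 0,0,0,0,0,0,0'; python3 pl.py -.1 -.091 .09
```

```text
clock: 43.13
tool_pos: [0.4588, -0.2384, 0.1219]
tool_rot: [0.327, 0.945, 0.0, -0.0]
force: [0.2, -0.3, -2.4]
grip_width: 0.143
gripper_force: 115.7
clock: 43.3
tool_pos: [0.459, -0.2377, 0.1222]
tool_rot: [0.327, 0.945, 0.0, -0.0]
force: [-0.3, 0.4, -2.1]
grip_width: 0.143
gripper_force: 115.7
(np.float64(141.78), array([-0.0003,  0.0007])) [-0.61  0.03 -0.13  1.41  0.    0.06]
TCP [ 0.4642 -0.3189  0.1236] delta [-0.0543 -0.0607 -0.0014] [ 7.000e-04 -5.000e-04 -7.814e-01]
```

```bash
python3 steer.py '-0.001,-0.001,0,0,0,-0.008,0 | -0.003,-0.003,0,0,0,-0.039,0 | -0.007,-0.008,0,0,0,-0.102,0 | -0.013,-0.015,0,0,0,-0.188,0 | -0.02,-0.022,-0.001,0,0,-0.281,0 | -0.027,-0.03,-0.001,0,0,-0.383,0 | -0.034,-0.038,-0.001,0,0,-0.484,0 | -0.04,-0.045,-0.001,0,0,-0.578,0 | -0.046,-0.051,-0.001,0,0,-0.656,0 | -0.05,-0.056,-0.001,0,0,-0.719,0 | -0.053,-0.059,-0.001,0,0,-0.758,0 | -0.054,-0.061,-0.001,0,0,-0.781,0'; python3 steer.py '0,0,0,0,0,0,0 | 0,0,0,0,0,0,0'; python3 pl.py -.1 -.091 .09; python3 snap.py top t23; python3 snap.py scene s23
python3 - <<'E'
from h import *
im=cv2.imread("pics/t23.png"); c=cam("top"); V=cv2.cvtColor(im,cv2.COLOR_BGR2HSV)[...,2]
def line(P):
    W=np.array([np.append(case2w(x,y,z)[:2],z)+BIAS for x,y,z in P]); px=proj(c,W).astype(np.float32); return cv2.remap(V,px[:,:1],px[:,1:],cv2.INTER_LINEAR).ravel().tolist()
ys=np.arange(-.043,-.14,-.004); print((ys*1000).round().astype(int).tolist())
for x in (-.13,-.115,-.1,-.085,-.07): print(line([(x,y,.0965) for y in ys]))
xs=np.arange(-.15,-.04,.004); print((xs*1000).round().astype(int).tolist()); print(line([(x,-.061,.0965) for x in xs]),line([(x,-.091,.0965) for x in xs]))
E
```

```text
clock: 44.3
tool_pos: [0.4641, -0.3198, 0.1235]
tool_rot: [-0.058, 0.998, -0.0, 0.0]
force: [0.6, 1.4, -1.3]
grip_width: 0.146
gripper_force: 115.6
clock: 44.47
tool_pos: [0.4639, -0.3191, 0.1235]
tool_rot: [-0.057, 0.998, 0.0, 0.0]
force: [-0.3, 1.3, -2.4]
grip_width: 0.142
gripper_force: 115.6
(np.float64(-173.48), array([0.0002, 0.0003])) [-0.72  0.15 -0.01  1.42  0.   -0.84]
TCP [ 0.4642 -0.3189  0.1236] delta [-0.0003  0.0002 -0.0001] [ 0.0003  0.0003 -0.0006]
[-43, -47, -51, -55, -59, -63, -67, -71, -75, -79, -83, -87, -91, -95, -99, -103, -107, -111, -115, -119, -123, -127, -131, -135, -139]
[66, 66, 72, 198, 169, 168, 179, 141, 140, 188, 216, 219, 219, 209, 205, 189, 188, 192, 216, 217, 202, 95, 75, 161, 184]
[71, 71, 72, 184, 221, 222, 221, 220, 221, 218, 219, 220, 220, 219, 220, 219, 218, 218, 217, 219, 211, 108, 78, 74, 180]
[73, 73, 73, 158, 222, 221, 217, 190, 190, 190, 212, 219, 219, 215, 199, 189, 189, 189, 208, 219, 215, 131, 81, 80, 174]
[88, 88, 87, 141, 220, 220, 220, 218, 220, 217, 220, 219, 217, 217, 219, 220, 208, 220, 217, 219, 216, 153, 83, 83, 105]
[160, 147, 148, 146, 209, 220, 215, 200, 190, 190, 211, 218, 216, 216, 213, 209, 194, 199, 218, 218, 216, 192, 85, 84, 87]
[-150, -146, -142, -138, -134, -130, -126, -122, -118, -114, -110, -106, -102, -98, -94, -90, -86, -82, -78, -74, -70, -66, -62, -58, -54, -50, -46, -42]
[61, 67, 154, 166, 166, 167, 195, 221, 221, 221, 221, 221, 221, 222, 221, 221, 220, 220, 220, 220, 220, 218, 220, 217, 186, 187, 186, 185] [100, 173, 219, 219, 219, 219, 220, 220, 220, 220, 220, 219, 219, 219, 219, 218, 217, 217, 218, 216, 216, 216, 216, 202, 186, 185, 187, 186]
```

P3 rides at case y ≈ -90.5, with about 3° of yaw relative to the bay, which leaves more than 5 mm on each side. Moving into the right bay.

```bash
python3 steer.py '0,0,0.004,0,0,0.005,0 | 0,0,0.01,0,0,0,0 | 0,0,0.017,0,0,-0.01,0 | 0,0,0.024,0,0,-0.015,0 | 0,0,0.028,0,0,-0.02,0 | 0,0,0.03,0,0,-0.02,0 | -0.002,0,0.03,0,0,-0.02,0 | -0.007,0,0.03,0,0,-0.02,0 | -0.014,0,0.03,0,0,-0.02,0 | -0.022,0,0.03,0,0,-0.02,0 | -0.03,0,0.03,0,0,-0.02,0 | -0.038,0,0.03,0,0,-0.02,0'; python3 pl.py 0 -.091 .06
```

```text
clock: 45.57
tool_pos: [0.5031, -0.3149, 0.094]
tool_rot: [-0.067, 0.998, -0.0, 0.001]
force: [-0.3, 0.2, -2.3]
grip_width: 0.147
gripper_force: 115.7
(np.float64(-172.29), array([ 0.0013, -0.0003])) [-0.67  0.24  0.04  1.37  0.   -0.81]
TCP [ 0.5635 -0.3075  0.0936] delta [-0.0609 -0.0008  0.0005] [-0.0005  0.0013  0.0203]
```

```bash
python3 steer.py '-0.008,-0.0005,0,0,0,0,0 | -0.016,-0.001,0,0,0,0,0 | -0.024,-0.0015,0,0,0,0,0 | -0.032,-0.002,0,0,0,0,0 | -0.04,-0.0025,0,0,0,0,0 | -0.048,-0.003,0,0,0,0,0 | -0.055,-0.0035,0,0,0,0,0 | -0.059,-0.0037,0,0,0,0,0 | -0.061,-0.0037,0,0,0,0,0 | -0.061,-0.0037,0,0,0,0,0'; python3 snap.py top t24
python3 - <<'E'
from h import *
s=robot.sense(); Rt=R.from_quat(s["tool_rot"]); print("blade mid case",w2case(s["tool_pos"]+Rt.apply([-.107,TIP[1],.03])), s["tool_pos"])
im=cv2.imread("pics/t24.png"); c=cam("top"); V=cv2.cvtColor(im,cv2.COLOR_BGR2HSV)[...,2]
def line(P):
    W=np.array([np.append(case2w(x,y,z)[:2],z)+BIAS for x,y,z in P]); px=proj(c,W).astype(np.float32); return cv2.remap(V,px[:,:1],px[:,1:],cv2.INTER_LINEAR).ravel().tolist()
ys=np.arange(-.043,-.14,-.004); print((ys*1000).round().astype(int).tolist())
for x in (-.04,-.03,-.015,0): print(line([(x,y,.0665) for y in ys]))
E
```

```text
clock: 46.4
tool_pos: [0.563, -0.3103, 0.0936]
tool_rot: [-0.067, 0.998, 0.0, 0.0]
force: [0.5, -0.0, -1.9]
grip_width: 0.142
gripper_force: 115.7
blade mid case [-0.00121333 -0.09156462] [ 0.56261523 -0.31035295  0.09359178]
[-43, -47, -51, -55, -59, -63, -67, -71, -75, -79, -83, -87, -91, -95, -99, -103, -107, -111, -115, -119, -123, -127, -131, -135, -139]
[142, 143, 137, 151, 168, 168, 170, 167, 168, 180, 211, 217, 219, 218, 199, 120, 82, 78, 77, 191, 211, 102, 73, 70, 79]
[141, 141, 138, 181, 172, 172, 176, 144, 160, 191, 213, 219, 220, 218, 187, 187, 189, 188, 217, 218, 208, 119, 87, 149, 159]
[139, 141, 141, 190, 220, 220, 222, 219, 221, 218, 219, 219, 219, 220, 219, 219, 217, 218, 217, 220, 212, 121, 89, 136, 163]
[141, 140, 141, 150, 171, 171, 182, 145, 143, 143, 182, 170, 169, 169, 181, 145, 141, 143, 183, 171, 167, 113, 90, 131, 156]
```

The plate now lies square at y from -54.5 to -125.5. Setting it down and withdrawing.

```bash
python3 steer.py '0,0,0.004,0,0,0,0 | 0,0,0.01,0,0,0,0 | 0,0,0.016,0,0,0,0 | 0,0,0.021,0,0,0,0 | 0,0,0.025,0,0,0,0 | 0,0,0.028,0,0,0,0 | 0,0,0.03,0,0,0,0 | 0,0,0.031,0,0,0,0 | 0,0,0.032,0,0,0,0 | 0,0,0.033,0,0,0,0 | 0,0,0.0336,0,0,0,0 | 0,0,0.0336,0,0,0,0'; python3 pl.py 0 -.091 .0265; python3 steer.py '0.004,0,0,0,0,0,0 | 0.01,0,0,0,0,0,0 | 0.018,0,0,0,0,0,0 | 0.027,0,0,0,0,0,0 | 0.037,0,0,0,0,0,0 | 0.048,0,0,0,0,0,0 | 0.06,0,0,0,0,0,0 | 0.074,0,0,0,0,0,0 | 0.089,0,0,0,0,0,0 | 0.105,0,0,0,0,0,0 | 0.12,0,0,0,0,0,0 | 0.13,0,0,0,0,0,0'; python3 steer.py '0,0,-0.02,0,0,0,0 | 0,0,-0.05,0,0,0,0 | 0,0,-0.08,0,0,0,0 | 0.01,0.02,-0.09,0,0,0,0 | 0.03,0.05,-0.09,0,0,0,0 | 0.05,0.09,-0.09,0,0,0,0 | 0.05,0.13,-0.09,0,0,0,0 | 0.05,0.17,-0.09,0,0,0,0 | 0.05,0.2,-0.09,0,0,0,0 | 0.05,0.22,-0.09,0,0,0,0 | 0.05,0.22,-0.09,0,0,0,0'; python3 snap.py top t25; python3 snap.py scene s25; for b in .091 0 -.091; do python3 prof.py t25 $b; done
```

```text
clock: 47.45
tool_pos: [0.5628, -0.3104, 0.0603]
tool_rot: [-0.067, 0.998, -0.0, 0.0]
force: [-0.2, -0.1, -2.1]
grip_width: 0.146
gripper_force: 115.7
(np.float64(-172.31), array([ 0.0008, -0.0001])) [-0.61  0.38  0.14  1.33  0.   -0.74]
TCP [ 0.5635 -0.3075  0.0601] delta [-0.0011  0.0028  0.0002] [-0.0002  0.0008  0.0199]
clock: 48.45
tool_pos: [0.4316, -0.3278, 0.06]
tool_rot: [-0.066, 0.998, 0.0, -0.0]
force: [-0.6, -0.5, -1.0]
grip_width: 0.144
gripper_force: 115.7
clock: 49.37
tool_pos: [0.3535, -0.1132, 0.1501]
tool_rot: [-0.069, 0.998, 0.001, 0.001]
force: [-1.4, -0.1, -1.7]
grip_width: 0.143
gripper_force: 115.7
y mm [143, 139, 135, 131, 127, 123, 119, 115, 111, 107, 103, 99, 95, 91, 87, 83, 79, 75, 71, 67, 63, 59, 55, 51, 47, 43, 39]
x -0.035 [91, 113, 190, 170, 176, 225, 226, 221, 202, 203, 211, 225, 224, 226, 226, 218, 211, 199, 209, 219, 226, 221, 198, 139, 210, 192, 144]
x -0.02 [87, 122, 192, 179, 190, 225, 226, 226, 225, 219, 224, 225, 225, 226, 225, 225, 214, 206, 211, 216, 226, 222, 200, 143, 212, 191, 146]
x mm [-75, -72, -69, -66, -63, -60, -57, -54, -51, -48, -45
[... 1535 characters left out ...]
221, 219, 220, 220, 220, 201, 195, 211, 219, 219, 213, 184, 138, 94, 91, 91]
x -0.02 [167, 135, 203, 139, 195, 221, 222, 223, 222, 214, 221, 219, 220, 220, 221, 219, 212, 208, 219, 218, 220, 215, 184, 138, 94, 93, 90]
x mm [-75, -72, -69, -66, -63, -60, -57, -54, -51, -48, -45, -42, -39, -36, -33, -30, -27, -24, -21, -18, -15, -12, -9, -6, -3, 0, 3, 6, 9, 12, 15, 18]
y=mid [79, 85, 116, 191, 183, 164, 188, 188, 182, 147, 203, 220, 219, 220, 221, 221, 220, 220, 220, 220, 220, 219, 220, 220, 219, 191, 169, 169, 168, 169, 169, 167]
y=+.02 [79, 90, 123, 188, 188, 181, 186, 186, 182, 144, 189, 221, 221, 221, 222, 222, 222, 222, 222, 221, 221, 221, 222, 221, 217, 172, 171, 170, 171, 171, 171, 170]
```

All three plates are in, front edges at about -46 mm, square and flat. Next the lid: I'll lay the blade on its top front edge from above and follow the arc down. First, above the lid.

Run:
```python
from h import *
go(case2w(.039,0,.205),CY)
```

```text
TCP [ 0.5472 -0.2178  0.2386] delta [-0.1771 -0.1268 -0.088 ] [-0.0012  0.0016  0.0215]
```

```bash
python3 steer.py '0,0,-0.03,0,0,0,0 | 0,-0.02,-0.06,0,0,0.02,0 | 0,-0.05,-0.088,0,0.001,0.0215,0 | -0.02,-0.08,-0.088,0,0.001,0.0215,0 | -0.05,-0.11,-0.088,0,0.001,0.0215,0 | -0.08,-0.127,-0.088,0,0.001,0.0215,0 | -0.11,-0.127,-0.088,0,0.001,0.0215,0 | -0.14,-0.127,-0.088,0,0.001,0.0215,0 | -0.165,-0.127,-0.088,0,0.001,0.0215,0 | -0.177,-0.127,-0.088,0,0.001,0.0215,0 | -0.177,-0.127,-0.088,0,0.001,0.0215,0 | -0.177,-0.127,-0.088,0,0.001,0.0215,0' 118
python3 - <<'E'
from h import *
print(yaw(),robot.sense()["joints"].round(2)); go(case2w(.039,0,.1835),CY)
E
python3 snap.py scene s26
python3 - <<'E'
from h import *
# lid lip/corner edges in the scene camera at left end (y=+.142): predicted corner for several angles, with pixel brightness nearby
im=cv2.imread("pics/s25.png"); c=cam("scene"); V=cv2.cvtColor(im,cv2.COLOR_BGR2HSV)[...,2]
for th in (1.0,1.08,1.12,1.165,1.2):
    f=131*np.cos(th)-6*np.sin(th);u=131*np.sin(th)+6*np.cos(th); f2=129*np.cos(th)+27*np.sin(th);u2=129*np.sin(th)-27*np.cos(th)
    print(th,proj(c,case2w(.065-f/1000,.142,.06+u/1000)).round(1),proj(c,case2w(.065-f2/1000,.142,.06+u2/1000)).round(1))
[print(y,V[y,290:340:2].tolist()) for y in range(150,186,3)]
E
```

```text
clock: 50.47
tool_pos: [0.5471, -0.2199, 0.237]
tool_rot: [-0.056, 0.998, 0.0, -0.001]
force: [-0.4, 0.1, -1.3]
grip_width: 0.144
gripper_force: 115.9
(np.float64(-173.59), array([-0.0023,  0.0003])) [-0.5   0.22  0.31  1.65 -0.   -0.61]
TCP [ 0.5472 -0.2178  0.2171] delta [-0.0003  0.002   0.0199] [ 0.0005 -0.0023 -0.0024]
1.0 [[312.1 173.1]] [[322.5 183.3]]
1.08 [[308.5 170.3]] [[319.4 179.7]]
1.12 [[306.6 169. ]] [[317.8 178. ]]
1.165 [[304.5 167.7]] [[316.  176.2]]
1.2 [[302.9 166.7]] [[314.5 174.8]]
150 [136, 136, 137, 134, 122, 127, 131, 123, 117, 127, 138, 138, 137, 138, 137, 136, 136, 134, 135, 133, 144, 237, 209, 227, 227]
153 [139, 138, 136, 123, 129, 128, 123, 114, 140, 138, 137, 139, 137, 136, 136, 136, 134, 130, 170, 232, 228, 226, 227, 228, 229]
156 [139, 138, 127, 128, 128, 120, 126, 143, 140, 139, 138, 137, 136, 137, 136, 146, 185, 228, 225, 225, 226, 227, 228, 228, 228]
159 [142, 132, 126, 129, 120, 129, 215, 210, 209, 209, 208, 209, 210, 170, 235, 219, 224, 225, 226, 227, 227, 226, 226, 228, 196]
162 [138, 128, 131, 121, 139, 169, 203, 204, 212, 211, 205, 208, 215, 
[... 259 characters left out ...]
 226, 226, 226, 227, 218, 104, 107, 109, 109, 109, 108, 108]
171 [203, 199, 196, 190, 218, 214, 213, 139, 107, 100, 180, 226, 226, 226, 228, 211, 99, 108, 110, 110, 110, 109, 108, 108, 108]
174 [189, 213, 215, 213, 211, 210, 128, 112, 108, 109, 109, 104, 141, 203, 98, 108, 110, 110, 111, 110, 108, 108, 108, 109, 111]
177 [211, 209, 208, 206, 203, 188, 135, 109, 109, 109, 109, 109, 108, 109, 110, 111, 111, 111, 110, 108, 108, 108, 117, 99, 109]
180 [203, 201, 199, 197, 172, 132, 103, 108, 108, 109, 108, 108, 111, 111, 111, 111, 109, 109, 108, 108, 112, 117, 110, 83, 85]
183 [195, 194, 179, 111, 131, 132, 107, 107, 107, 109, 110, 112, 112, 111, 111, 111, 111, 110, 109, 93, 109, 83, 85, 84, 84]
```

Lid angle reads about 1.18 rad, with its top edge at z ≈ 183 mm. Pressing down along the arc.

```bash
python3 steer.py '0,0.001,0.01,0,0,0,0 | 0,0.001,0.018,0,0,0,0 | 0.002,0.001,0.021,0,0,0,0 | 0.009,0.001,0.0245,0,0,0,0 | 0.0145,0.001,0.0275,0,0,0,0 | 0.0205,0.001,0.0305,0,0,0,0 | 0.026,0.001,0.034,0,0,0,0 | 0.0315,0.001,0.0375,0,0,0,0 | 0.037,0.001,0.0415,0,0,0,0 | 0.042,0.001,0.0455,0,0,0,0 | 0.0465,0.001,0.0503,0,0,0,0 | 0.051,0.001,0.055,0,0,0,0' 118; python3 snap.py scene s27
python3 - <<'E'
from h import *
s=robot.sense(); print(yaw(),s["force"],s["ft_torque"])
im=cv2.imread("pics/s27.png"); c=cam("scene"); V=cv2.cvtColor(im,cv2.COLOR_BGR2HSV)[...,2]
for th in (.6,.7,.8,.9,1.0,1.1,1.18):
    f2=129*np.cos(th)+27*np.sin(th);u2=129*np.sin(th)-27*np.cos(th)
    p=proj(c,case2w(.065-f2/1000,.142,.06+u2/1000))[0]; x,y=p.round().astype(int); print(th,p.round(1),V[y-4:y+6:1,x-2].tolist(),V[y-1,x-6:x+6].tolist())
E
```

```text
clock: 51.52
tool_pos: [0.4954, -0.2236, 0.1831]
tool_rot: [-0.056, 0.998, -0.0, -0.001]
force: [-2.0, -0.0, 1.9]
grip_width: 0.144
gripper_force: 116.6
(np.float64(-173.57), array([-0.0036,  0.0008])) [-2.22135362  0.32378117 -0.44784668] [-0.16604552  0.11456166 -0.07721346]
0.6 [333.7 203.4] [141, 118, 138, 145, 145, 145, 145, 149, 151, 147] [145, 144, 146, 144, 145, 146, 146, 145, 146, 146, 152, 160]
0.7 [331.6 198.1] [161, 129, 138, 143, 146, 154, 166, 155, 146, 152] [79, 98, 140, 142, 143, 139, 132, 143, 142, 141, 141, 139]
0.8 [329. 193.] [189, 150, 100, 79, 84, 104, 104, 102, 98, 100] [83, 84, 83, 80, 79, 113, 175, 205, 204, 204, 203, 204]
0.9 [325.9 188. ] [169, 198, 156, 123, 82, 80, 82, 84, 84, 83] [168, 179, 142, 132, 123, 157, 202, 208, 206, 206, 206, 206]
1.0 [322.5 183.3] [111, 105, 82, 51, 52, 55, 78, 127, 168, 162] [116, 111, 92, 94, 51, 53, 53, 53, 80, 125, 168, 201]
1.1 [318.6 178.9] [91, 86, 83, 94, 110, 116, 116, 111, 89, 50] [126, 105, 88, 85, 94, 109, 113, 112, 113, 107, 96, 121]
1.18 [315.3 175.6] [134, 137, 136, 134, 130, 126, 126, 129, 131, 131] [135, 136, 137, 137, 134, 125, 113, 97, 91, 83, 73, 75]
```

```bash
python3 steer.py '0.0045,0,0.005,0,0,0,0 | 0.0085,0,0.01,0,0,0,0 | 0.012,0,0.0155,0,0,0,0 | 0.016,0,0.021,0,0,0,0 | 0.019,0,0.027,0,0,0,0 | 0.022,0,0.0325,0,0,0,0 | 0.025,0,0.0385,0,0,0,0 | 0.027,0,0.0445,0,0,0,0 | 0.029,0,0.0507,0,0,0,0 | 0.031,0,0.057,0,0,0,0 | 0.0325,0,0.0635,0,0,0,0 | 0.0335,0,0.07,0,0,0,0'
python3 - <<'E'
from h import *
print(yaw(), robot.sense()["force"]); go(case2w(-.046,0,.066),CY)
E
```

```text
clock: 52.57
tool_pos: [0.4628, -0.227, 0.1124]
tool_rot: [-0.056, 0.998, 0.0, -0.0]
force: [-0.2, -0.2, -1.3]
grip_width: 0.143
gripper_force: 116.0
(np.float64(-173.53), array([-0.0008,  0.0003])) [-0.17658478 -0.16793401 -1.26411758]
TCP [ 0.4627 -0.2275  0.0996] delta [ 0.0001 -0.0005  0.0128] [ 0.0004 -0.0007 -0.0014]
```

```bash
python3 steer.py '0,0,0.003,0,0,0,0 | 0,0,0.006,0,0,0,0 | 0,0,0.009,0,0,0,0 | 0,0,0.0115,0,0,0,0 | 0,0,0.013,0,0,0,0 | 0,0,0.014,0,0,0,0 | 0,0,0.015,0,0,0,0 | 0,0,0.015,0,0,0,0'
python3 - <<'E'
from h import *
print(yaw(), robot.sense()["force"],robot.sense()["ft_torque"]); go(case2w(-.046,0,.066),CY)
E
```

```text
clock: 53.23
tool_pos: [0.4632, -0.2273, 0.0988]
tool_rot: [-0.056, 0.998, -0.0, 0.0]
force: [-1.9, -0.4, 2.0]
grip_width: 0.139
gripper_force: 116.3
(np.float64(-173.54), array([ 0.0001, -0.0004])) [-1.87318663 -0.42395734  1.95731725] [0.06996624 0.11994514 0.03268463]
TCP [ 0.4627 -0.2275  0.0996] delta [ 0.0005 -0.0001 -0.0008] [-0.0005  0.0001 -0.0015]
```

```bash
python3 steer.py '0,0,0.001,0,0,0,0 | 0,0,0.002,0,0,0,0 | 0,0,0.003,0,0,0,0 | 0,0,0.003,0,0,0,0'; python3 steer.py '0,0,0.001,0,0,0,0 | 0,0,0.002,0,0,0,0 | 0,0,0.002,0,0,0,0'; python3 -c "
from h import *
print(yaw())"
```

```text
clock: 53.57
tool_pos: [0.4634, -0.2277, 0.0971]
tool_rot: [-0.056, 0.998, -0.001, 0.001]
force: [-6.2, 0.4, 8.1]
grip_width: 0.141
gripper_force: 117.4
clock: 53.82
tool_pos: [0.4635, -0.228, 0.0962]
tool_rot: [-0.056, 0.998, -0.001, 0.001]
force: [-8.3, 0.6, 12.4]
grip_width: 0.144
gripper_force: 118.0
(np.float64(-173.54), array([ 0.0018, -0.0021]))
```

The lid holds firm at 14 N with the blade's underside at about 63–65 mm, so it is shut. Lifting off and taking the spatula to the open desk.

```bash
python3 steer.py '0,0,-0.01,0,0,0,0 | 0,0,-0.03,0,0,0,0 | 0.02,0,-0.06,0,0,0,0 | 0.05,0,-0.07,0,0,0,0 | 0.08,0,-0.07,0,0,0,0 | 0.08,0,-0.07,0,0,0,0 | 0.08,0,-0.07,0,0,0,0' 90
python3 - <<'E'
from h import *
print(tool_delta([.44,.06,.12],Rdown(90)))
E
```

```text
clock: 54.4
tool_pos: [0.3828, -0.2362, 0.1629]
tool_rot: [-0.055, 0.998, 0.0, -0.0]
force: [0.4, 0.3, -1.7]
grip_width: 0.139
gripper_force: 115.8
(array([-0.0897,  0.288 ,  0.0429]), array([-0.0000e+00, -5.0000e-04,  1.6818e+00]))
```

```bash
python3 steer.py '-0.006,0.02,0,0,0,0.12,0 | -0.013,0.041,0,0,0,0.24,0 | -0.019,0.062,0,0,0,0.36,0 | -0.026,0.082,0,0,0,0.48,0 | -0.032,0.103,0,0,0,0.6,0 | -0.038,0.123,0,0,0,0.72,0 | -0.045,0.144,0,0,0,0.84,0 | -0.051,0.165,0,0,0,0.96,0 | -0.058,0.185,0,0,0,1.08,0 | -0.064,0.206,0,0,0,1.2,0 | -0.07,0.226,0,0,0,1.32,0 | -0.077,0.247,0,0,0,1.44,0' >/dev/null; python3 steer.py '0,0,0,0,0,0,0 | 0,0,0,0,0,0,0' > /dev/null
python3 - <<'E'
from h import *
print(robot.sense()["tool_pos"],tool_delta([.44,.06,.05],Rdown(90)))
E
python3 snap.py top t28
python3 - <<'E'
from h import *
im=cv2.imread("pics/t28.png"); V=cv2.cvtColor(im,cv2.COLOR_BGR2HSV)[...,2]; c=cam("top")
back=edge(V,'c',range(422,475,4),155,185); front=edge(V,'c',range(400,515,4),205,250,170,-1)
left=edge(V,'r',range(182,215,2),380,396,200); right=edge(V,'r',range(172,215,3),505,528)
print("lid corners (shut before: 390.8,236 524.3,223.3 513.7,163.5 383.4,175.8)",[isect(a,b).round(1).tolist() for a,b in((front,left),(front,right),(back,right),(back,left))])
A=cv2.imread("pics/top0.png").astype(int); d=np.abs(im.astype(int)-A).max(2)
print("roll diff",d[205:240,280:315].max(),"cup",d[150:190,275:312].max(),"pen",d[335:355,380:460].max(),"lid",np.percentile(d[165:245,385:525],99))
E
```

```text
[0.4327574  0.01930657 0.16244779] (array([0.0376, 0.0172, 0.1124]), array([-0.0014, -0.0004,  0.2483]))
lid corners (shut before: 390.8,236 524.3,223.3 513.7,163.5 383.4,175.8) [[390.79998779296875, 236.10000610351562], [524.2999877929688, 223.1999969482422], [513.7000122070312, 163.5], [383.3999938964844, 175.6999969482422]]
roll diff 70 cup 6 pen 58 lid 112.0
```

The lid corners match the shut picture to 0.2 px. Lowering the spatula to the desk.

```bash
python3 steer.py '0.015,0.005,0,0,0,0.1,0 | 0.03,0.012,0.02,-0.001,0,0.2,0 | 0.0376,0.017,0.05,-0.001,0,0.248,0 | 0.0376,0.017,0.08,-0.001,0,0.248,0 | 0.0376,0.017,0.1,-0.001,0,0.248,0 | 0.0376,0.017,0.109,-0.001,0,0.248,0 | 0.0376,0.017,0.112,-0.001,0,0.248,0 | 0.0376,0.017,0.112,-0.001,0,0.248,0 | 0.0376,0.017,0.112,-0.001,0,0.248,0'; python3 -c "
from h import *
print(yaw())"; python3 steer.py '0,0,0.004,0,0,0,0 | 0,0,0.008,0,0,0,0 | 0,0,0.011,0,0,0,0 | 0,0,0.013,0,0,0,0 | 0,0,0.0145,0,0,0,0 | 0,0,0.0155,0,0,0,0 | 0,0,0.0155,0,0,0,0'
```

```text
clock: 56.37
tool_pos: [0.4409, 0.0581, 0.0525]
tool_rot: [0.709, 0.705, 0.001, 0.001]
force: [-0.5, 0.0, -1.1]
grip_width: 0.141
gripper_force: 115.8
(np.float64(89.71), array([0.0029, 0.0001]))
clock: 56.95
tool_pos: [0.4394, 0.0586, 0.0354]
tool_rot: [0.709, 0.706, 0.0, -0.0]
force: [0.4, -0.6, -2.0]
grip_width: 0.144
gripper_force: 115.8
```

```bash
python3 steer.py '0,0,0.001,0,0,0,0 | 0,0,0.0015,0,0,0,0 | 0,0,0.002,0,0,0,0 | 0,0,0.002,0,0,0,0'
```

```text
clock: 57.28
tool_pos: [0.4398, 0.0586, 0.0337]
tool_rot: [0.709, 0.706, 0.0, 0.0]
force: [-1.0, -0.3, -1.3]
grip_width: 0.143
gripper_force: 116.2
```

```bash
python3 steer.py '0,0,0.0006,0,0,0,0 | 0,0,0.0006,0,0,0,0'; python3 steer.py '0,0,0,0,0,0,0.2 | 0,0,0,0,0,0,0.3 | 0,0,0,0,0,0,0.5 | 0,0,0,0,0,0,0.7 | 0,0,0,0,0,0,0.9 | 0,0,0,0,0,0,1 | 0,0,0,0,0,0,1 | 0,0,0,0,0,0,1 | 0,0,0,0,0,0,1 | 0,0,0,0,0,0,1' 20; python3 steer.py '0,0,-0.02,0,0,0,1 | 0,0,-0.05,0,0,0,1 | 0,0,-0.09,0,0,0,1 | 0,0,-0.13,0,0,0,1 | 0,0,-0.17,0,0,0,1 | 0,0,-0.21,0,0,0,1 | 0.04,-0.02,-0.23,0,0,0,1 | 0.08,-0.05,-0.23,0,0,0,1 | 0.12,-0.08,-0.23,0,0,0,1 | 0.16,-0.11,-0.23,0,0,0,1 | 0.2,-0.14,-0.23,0,0,0,1 | 0.22,-0.15,-0.23,0,0,0,1'; python3 steer.py '0,0,0,0,0,0,1 | 0,0,0,0,0,0,1'; python3 snap.py top t30
python3 - <<'E'
from h import *
im=cv2.imread("pics/t30.png"); V=cv2.cvtColor(im,cv2.COLOR_BGR2HSV)[...,2]; c=cam("top")
A=cv2.imread("pics/top0.png").astype(int); d=np.abs(im.astype(int)-A).max(2)
print("roll diff",d[205:240,280:315].max(),"cup",d[150:190,275:312].max(),"pen",d[335:355,380:460].max(),"lid",np.percentile(d[165:245,385:525],[90,99,100]))
m=V>200; m[:,:300]=0; m[:,420:]=0; m[:275]=0; m[330:]=0
for k in blobs(m,300,4000): r=cv2.minAreaRect(k); print("blade",r, toz(c,r[0],.0025)[0]-BIAS)
b=np.where(V[270:330,290:345].min(1)<45)[0]
print("blade len m", )
E
```

```text
clock: 57.45
tool_pos: [0.4399, 0.0586, 0.0336]
tool_rot: [0.709, 0.706, 0.0, 0.0]
force: [-0.8, 0.3, 3.0]
grip_width: 0.141
gripper_force: 116.6
clock: 58.28
tool_pos: [0.4397, 0.0586, 0.0331]
tool_rot: [0.709, 0.706, 0.0, 0.0]
force: [-0.8, 0.2, -0.5]
grip_width: 1.004
gripper_force: 0.0
clock: 59.28
tool_pos: [0.3002, 0.2631, 0.2635]
tool_rot: [0.709, 0.705, 0.001, 0.0]
force: [1.0, 1.2, 0.3]
grip_width: 1.0
gripper_force: 0.0
clock: 59.45
tool_pos: [0.3001, 0.2638, 0.2632]
tool_rot: [0.706, 0.708, 0.0, 0.0]
force: [0.4, 0.3, 0.3]
grip_width: 0.998
gripper_force: 0.0
roll diff 6 cup 6 pen 12 lid [ 3.  6. 10.]
blade ((383.5, 294.5), (39.0, 61.0), 90.0) [ 0.46180177 -0.06456893  0.0025    ]
blade len m
```

With the arm away, the roll, cup and pen match the first picture pixel for pixel (differences no more than 12), and so does the shut lid. The spatula was let go at the height and level at which it first stood. Handing in.

```bash
python3 -c "
from rig import robot
print(robot.close_job())"
```

```text
the job is handed in; nothing more can be done
None
```

The job is handed in at about 60 s on the robot's clock: all three plates sit flat, one to a bay, the lid is shut, the spatula is flat on the desk and the roll, cup and pen are unmoved, but I viewed 16 pictures where the limit was 14.

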